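# Bench-test plug-in relays on the carrier board

### The arm

A 7-joint arm with a two-finger parallel gripper is mounted at the origin on the work surface. World frame = base frame: x ahead of the robot, y to its left, z up, the work surface at z = 0. Lengths are in m, angles in rad, forces in N, time in s.
With the tool pointing down it reaches from about 0.425 to 0.875 m from the base axis. Payload 8.4 kg.
Tool frame: the origin (TCP) lies midway between the tips of the shut fingers; the grasp point (between the pads) lies ctrl.pinch_z behind it (ctrl.pinch_z is the distance from the TCP to the grasp point, in m); z points along the fingers, y is the line along which they close (so a half turn about z gives the same grasp; the last joint's range is limited). The gripper opens to 85 mm and grips with 20 to 120 N. Pads are 22 mm wide; open, the fingers measure 114 mm over their backs; the gripper's body (76 mm by 85 mm) begins 54 mm behind the grasp point. The pads swing forward as they close: fully open they stand 13 mm farther back than shut.
Start: joints at [1.049, 0.333, 0.04, 1.465, -0.013, 1.343, -0.059], TCP at [0.267, -0.593, 0.231] pointing down, gripper open.
Joint ranges: [-2.58, 2.58], [-0.38, 2.09], [-1.3, 1.39], [0.25, 2.4], [-1.5, 4.64], [0.08, 2.09], [-2.65, 2.65]. Speed limits (rad/s): [2.22, 2.22, 2.79, 2.79, 3.14, 3.14, 3.14].

### API

Orientations are given as a 3x3 rotation matrix whose columns are the frame's x, y, z axes.
In Python, from plant import ctrl gives the robot as it stands.
- The arm moves only by the shell command python3 -m handwheel 'ROWS'. ROWS is JSON, a list of rows, each a list of 7 numbers: the shift along the tool's x, y, z in mm, then the turn, a rotation vector about the tool's x, y, z in rad, then the finger opening in mm, from 0 to 85.4. In form: [[dx, dy, dz, wx, wy, wz, claw], ...]. A call has 1 to 8 rows; each row shifts and turns the commanded pose from where the row before left it, along the tool's axes as they then stand; what a row does not reach is not made up. A row lasts 1/10 s, in which the tool goes at most 50 mm and 8.59 degrees, less where a joint would pass 70% of its speed; a pose out of reach is approached as far as the arm can. A call is refused whole if a number of a shift passes 50 or a number of a turn 0.15, either way. A call with a gripper value outside its range is refused whole. The fingers move at their own pace and stop on an object; the grip force is fixed at half the most. Time passes only in rows, so rows that do not move let the fingers close. It gives the time, the measured TCP pose, the force, the opening and the grip force at its end, in the units of the state.
- ctrl.get_state(): the state, without advancing time (a new reading comes with each control period).
- ctrl.grab_frame(name): name is "side" or "top" or "wrist"; returns a dict with "color" (480x640x3 uint8, blue, green, red), "mtx" (3x3 intrinsics, pixels), "k1" (the pictures are not rectified: a ray, as slopes to the right and down, at radius r is drawn at 1 + k1 r^2 times it, then the intrinsics apply), "R" (3x3) and "t" (3): a world point X has camera coordinates R X + t; the wrist camera has in their place "hand_eye" (4x4, takes a point from camera to tool coordinates, whose origin is the TCP and whose axes are the flange's). Camera axes: x right, y down, z forward; pixel columns grow to the right and rows downward; lengths in m; the calibration is good to about 2 mm. A picture is of the moment at which its call begins: read the wrist's pose just before it. There is no depth.
- ctrl.job_done(): hands the job in; it is judged then, once.
Trained networks look in the newest picture that a camera, given by its name, has taken for a name from the list of things; names that differ only in an ending like _2 or _b are one class to them, and where a whole thing is asked for, a point or a joint stands for the part that bears it (a point fixed in the world has none). Each returns a list of dicts, best first, with "p" (0 to 1); they miss things now and then, are a little off and sometimes report something else, mostly with a low value. They report only what shows in the picture. A call takes as long as a camera call. They do not tell look-alikes from the thing itself.
- ctrl.masks_of(thing, camera): "mask" (480x640 bool, what is visible of it) and "extent" ([left, top, width, height] in pixels, round what is visible of it).
The state is a dict: "clock": time; "qpos": joint angles; "dq": joint speeds; "joint_efforts": joint torques, N m; "ee_pos": TCP position; "tcp_rot": TCP orientation; "force": force on the tool from outside, world axes, zero at the start; "moment": the same for the moment, N m; "opening": opening from 0.0 (shut) to 1.0 (fully open); "grip_force": force on a finger pad.
Only numpy, scipy, OpenCV 4.12 (cv2) and the standard library are available. Lean on these libraries where they do the work, as an engineer would, in place of code of your own. Each camera call takes 0.05 s, during which the arm holds its last target. There are 200 camera calls.

### The job

Draw the tan carrier board out by its handle from under the stack of control units without toppling or unpiling the stack (it stays where it is, held back by the green stop bridge), and lay it flat and centred on the tester's black bed, its handle to the right (the lever's side). Stand every relay upright along the dark middle line of the carrier, its nib facing the tester's brass contact strip, then tilt the test lever well over to the right, hold it for a good second and let it spring back. Finally stand all the relays in the steel tray, leaving the carrier on the bed and the things lying around alone.

Things in the scene. Friction and masses are not known exactly. Their poses are not given: they have to be found in the camera images.
- bridge: fixed green stop bridge that holds the stack back. Origin: on the table under the middle of the stack; its -x is the direction in which the carrier is drawn out (roughly the robot's right). Bar 150 mm long (y), 10 mm thick, faces at x = -48 and -58 mm, from 11 to 43 mm high, over a slot 106 mm wide; two side cheeks 43 mm high at y = +-69 mm between x = -53 and -3 mm
- carrier: tan board 165 (x) x 80 (y) x 6 mm, 130 g, at first flat on the table under the stack with its handle end out through the slot of the bridge. Origin: centre of the underside. Handle at its -x end: an upright black block, 26 (x) x 12 (y) mm, from 6 to 36 mm above the underside, centred at x = -67.5 mm. A dark middle line runs along x on top. At first its origin lies about 32 mm to the bridge's -x; it is clear of the stack and the bridge when that is more than 141 mm
- carrier_handle (a point): point on the handle's vertical axis, 30 mm above the carrier's underside; axes as the carrier's
- unit1: flat control unit 90 x 80 x 22 mm, 180 g, part of the stack; origin: centre of its underside, z up. The lowest, on the carrier, close behind the bridge's bar; the stack sinks 6 mm when the carrier is out, leaning back a little on the way
- unit2: flat control unit 90 x 80 x 22 mm, 180 g, part of the stack; origin: centre of its underside, z up. Second from below
- unit3: flat control unit 90 x 80 x 22 mm, 180 g, part of the stack; origin: centre of its underside, z up. Third from below
- unit4: flat control unit 90 x 80 x 22 mm, 180 g, part of the stack; origin: centre of its underside, z up. The top one; may be absent (None)
- tester: fixed bench tester. Origin: on the table at the middle of the bed; x points away from the robot, -y to the right. White console, 70 mm deep (x from 100 to 170 mm), y from -110 to +50 mm, 45 mm high, beyond the bed, with the brass contact strip along its near face: relay nibs face the tester's +x
- bed (a point): centre of the top of the tester's black rubber bed, 100 (x) x 185 (y) mm, 3 mm high; axes as the tester's. The carrier belongs on it with its origin here and its handle end towards the tester's -y
- test_lever (a joint): spring-centred momentary test lever on the console: 0 upright, positive = tilted to the right (tester's -y), stops at +-0.5 rad; about 4.5 N at the knob holds it at 0.45 rad; over 0.35 counts as well over
- lever_tip (a point): centre of the lever's round black knob (18 mm across), 50 mm above its pivot, which lies at x = 135, y = -75, z = 46 mm in the tester's frame; stem 10 mm thick
- relay1: round plug-in relay: white base 36 mm across and 12 mm high, on it an aluminium can 26 mm across up to 42 mm high; one white locating nib on the base, reaching 26 mm from the axis along the body's +x, with a short dark line on the can's top on the same side; 70 g. Origin: centre of the underside, z up. It may be absent (None): two or three relays are out on a run
- relay2: round plug-in relay: white base 36 mm across and 12 mm high, on it an aluminium can 26 mm across up to 42 mm high; one white locating nib on the base, reaching 26 mm from the axis along the body's +x, with a short dark line on the can's top on the same side; 70 g. Origin: centre of the underside, z up. It may be absent (None): two or three relays are out on a run
- relay3: round plug-in relay: white base 36 mm across and 12 mm high, on it an aluminium can 26 mm across up to 42 mm high; one white locating nib on the base, reaching 26 mm from the axis along the body's +x, with a short dark line on the can's top on the same side; 70 g. Origin: centre of the underside, z up. It may be absent (None): two or three relays are out on a run
- relay1_nib (a point): outer end of that relay's nib, 26 mm from its axis, 6 mm above its underside
- relay2_nib (a point): outer end of that relay's nib, 26 mm from its axis, 6 mm above its underside
- relay3_nib (a point): outer end of that relay's nib, 26 mm from its axis, 6 mm above its underside
- tray: fixed open steel tray 120 (x) x 150 (y) mm, 20 mm high, walls and floor about 4 mm. Origin: centre of its underside
- multimeter: bystander: yellow multimeter 150 x 75 x 32 mm, lying flat
- screwdriver: bystander: screwdriver lying beyond the tester
- jar: bystander: small jar 56 mm across, 70 mm high; may be absent (None)
Not all that is in view belongs to the job. Leave any red look-alike of the relay2 alone.

How it is judged:
On the way, in this order (a step that is already met when the one before it is completed fails the run):
1. the carrier is drawn clear of the bridge, the stack still standing (x of carrier in the frame of bridge below -0.14 m and angle between each of unit1, unit2, unit3, unit4's own z axis and vertical below 0.1 rad and distance of each of unit1, unit2, unit3, unit4 from where it was at the start of the episode below 0.04 m), for 0.2 s.
2. the carrier lies flat and centred on the bed, handle to the right, let go (horizontal distance between carrier and bed below 0.015 m and angle between the x axis of carrier and the y axis of tester, either way round below 0.15 rad and y of carrier_handle in the frame of tester below 0 m and height (world z) of carrier below 0.006 m and angle between carrier's own z axis and vertical below 0.04 rad and contact force between the fingers and carrier below 0.3 N), for 0.2 s.
3. all relays stand on the carrier's middle line, nibs facing the contact strip, let go (horizontal distance between carrier and bed below 0.015 m and angle between the x axis of carrier and the y axis of tester, either way round below 0.15 rad and y of carrier_handle in the frame of tester below 0 m and height (world z) of carrier below 0.006 m and angle between carrier's own z axis and vertical below 0.04 rad and x of relay1 in the frame of tester between -0.018 and 0.018 m and x of relay1 in the frame of carrier between -0.06 and 0.085 m and height (world z) of relay1 between 0.0065 and 0.0125 m and angle between each of relay1, relay2, relay3's own z axis and vertical below 0.12 rad and angle between the x axis of each of relay1, relay2, relay3 and the x axis of tester, either way round below 0.3 rad and x of each of relay1_nib, relay2_nib, relay3_nib in the frame of tester above 0 m and x of relay2 in the frame of tester between -0.018 and 0.018 m and x of relay2 in the frame of carrier between -0.06 and 0.085 m and height (world z) of relay2 between 0.0065 and 0.0125 m and x of relay3 in the frame of tester between -0.018 and 0.018 m and x of relay3 in the frame of carrier between -0.06 and 0.085 m and height (world z) of relay3 between 0.0065 and 0.0125 m and contact force between the fingers and relay1 below 0.3 N and contact force between the fingers and relay2 below 0.3 N and contact force between the fingers and relay3 below 0.3 N), for 0.2 s.
4. the test lever is held well over to the right for 0.8 s with all relays in place (value of joint test_lever above 0.33 rad and horizontal distance between carrier and bed below 0.015 m and angle between the x axis of carrier and the y axis of tester, either way round below 0.15 rad and y of carrier_handle in the frame of tester below 0 m and height (world z) of carrier below 0.006 m and angle between carrier's own z axis and vertical below 0.04 rad and x of relay1 in the frame of tester between -0.018 and 0.018 m and x of relay1 in the frame of carrier between -0.06 and 0.085 m and height (world z) of relay1 between 0.0065 and 0.0125 m and angle between each of relay1, relay2, relay3's own z axis and vertical below 0.12 rad and angle between the x axis of each of relay1, relay2, relay3 and the x axis of tester, either way round below 0.3 rad and x of each of relay1_nib, relay2_nib, relay3_nib in the frame of tester above 0 m and x of relay2 in the frame of tester between -0.018 and 0.018 m and x of relay2 in the frame of carrier between -0.06 and 0.085 m and height (world z) of relay2 between 0.0065 and 0.0125 m and x of relay3 in the frame of tester between -0.018 and 0.018 m and x of relay3 in the frame of carrier between -0.06 and 0.085 m and height (world z) of relay3 between 0.0065 and 0.0125 m), for 0.8 s.
At the end, for the whole second after the job is handed in: All relays stand upright in the tray, at rest; the carrier lies flat on the bed within 15 mm and 0.15 rad, handle to the right; the lever is upright within 0.08 rad; the control units are still stacked, level, within 40 mm of where they stood (horizontal distance between carrier and bed below 0.015 m and angle between the x axis of carrier and the y axis of tester, either way round below 0.15 rad and y of carrier_handle in the frame of tester below 0 m and height (world z) of carrier below 0.006 m and angle between carrier's own z axis and vertical below 0.04 rad and x of relay1 in the frame of tray between -0.045 and 0.045 m and y of relay1 in the frame of tray between -0.06 and 0.06 m and height (world z) of each of relay1, relay2, relay3 below 0.012 m and angle between each of relay1, relay2, relay3's own z axis and vertical below 0.15 rad and linear speed of each of relay1, relay2, relay3 below 0.02 m/s and x of relay2 in the frame of tray between -0.045 and 0.045 m and y of relay2 in the frame of tray between -0.06 and 0.06 m and x of relay3 in the frame of tray between -0.045 and 0.045 m and y of relay3 in the frame of tray between -0.06 and 0.06 m and angle between each of unit1, unit2, unit3, unit4's own z axis and vertical below 0.1 rad and distance of each of unit1, unit2, unit3, unit4 from where it was at the start of the episode below 0.04 m and value of joint test_lever between -0.08 and 0.08 rad); the robot touches nothing.
It fails at once if the stack is toppled, unpiled or carried off (a control unit tilts over 0.35 rad or moves over 60 mm) (angle between any of unit1, unit2, unit3, unit4's own z axis and vertical above 0.35 rad or distance of any of unit1, unit2, unit3, unit4 from where it was at the start of the episode above 0.06 m).
It fails at once if a bystander is pushed more than 30 mm (distance of any of multimeter, screwdriver, jar from where it was at the start of the episode above 0.03 m).
Of relay1, relay2, relay3 only 2 to 3 are there at a start; the rules pass over those that are not, and their reading is None.
Of unit4, jar only 1 to 2 are there at a start; the rules pass over those that are not, and their reading is None.
At some moment in a run one of relay1, relay2, relay3 may be knocked a few centimetres aside while the robot is not near it.
It also fails if it takes over 210 s, if anything falls off the work surface, if the arm or the gripper's body presses on something with over 40 N, if the wrist force passes 120 N, or if a joint passes its speed limit or range.

## Working session

There is one attempt and no reset: what is moved stays moved. The work goes in short steps, Python scripts to look and compute and a shell command to move; the robot and the scene stay as the last step left them, time stands still between calls to the robot, and variables do not carry over. Pictures are saved under pics/ and viewed, at most 14 in all, crops included, and the job is handed in when it is done.

```bash
ls; mkdir -p pics; cat > h.py <<'E'
import numpy as np, cv2
from plant import ctrl
def st():
    s=ctrl.get_state(); return s
def grab(n):
    s=ctrl.get_state(); f=ctrl.grab_frame(n)
    if n=="wrist":
        H=np.array(f["hand_eye"]); T=np.eye(4); T[:3,:3]=s["tcp_rot"]; T[:3,3]=s["ee_pos"]
        M=np.linalg.inv(T@H); f["R"]=M[:3,:3]; f["t"]=M[:3,3]
    f["R"]=np.array(f["R"]); f["t"]=np.array(f["t"]).ravel(); f["mtx"]=np.array(f["mtx"]); return f
def ray(f,px):
    K=f["mtx"]; px=np.atleast_2d(np.array(px,float))
    d=np.array([f["k1"],0,0,0,0.])
    n=cv2.undistortPoints(px.reshape(-1,1,2),K,d).reshape(-1,2)
    D=np.c_[n,np.ones(len(n))]@f["R"]; C=-f["R"].T@f["t"]; return C,D
def at(f,px,z):
    C,D=ray(f,px); return C+D*((z-C[2])/D[:,2])[:,None]
def proj(f,X):
    X=np.atleast_2d(np.array(X,float)); c=X@f["R"].T+f["t"]; n=c[:,:2]/c[:,2:]
    n=n*(1+f["k1"]*(n**2).sum(1,keepdims=True)); return n*[f["mtx"][0,0],f["mtx"][1,1]]+f["mtx"][:2,2]
E
python3 - <<'E'
from h import *
s=st(); print({k:np.round(v,3) for k,v in s.items()}, ctrl.pinch_z)
for n in("top","side"):
    f=grab(n); cv2.imwrite(f"pics/{n}0.png",f["color"]); print(n,"cam",np.round(-f["R"].T@f["t"],3))
    for t in "bridge carrier carrier_handle unit1 tester test_lever relay1 relay2 relay3 tray multimeter screwdriver jar".split():
        print(t,[(round(float(m["p"]),2),list(map(int,m["extent"])),np.round(np.argwhere(m["mask"])[:,::-1].mean(0)).tolist()) for m in ctrl.masks_of(t,n)][:5])
E
```

```text
pics
{'clock': np.float64(0.0), 'qpos': array([ 1.049,  0.334,  0.04 ,  1.466, -0.013,  1.343, -0.058]), 'dq': array([-0.   ,  0.001, -0.001,  0.   , -0.001,  0.001,  0.   ]), 'joint_efforts': array([ 0.0000e+00, -6.5856e+01,  1.3660e+00, -4.0556e+01,  1.7000e-02,
        1.2000e-02,  0.0000e+00]), 'ee_pos': array([ 0.267, -0.592,  0.23 ]), 'tcp_rot': array([[ 0.912,  0.41 , -0.001],
       [ 0.41 , -0.912,  0.001],
       [-0.   , -0.002, -1.   ]]), 'force': array([-1.281, -0.628, -0.043]), 'moment': array([-0.059, -0.002,  0.041]), 'grip_force': np.float64(0.0), 'opening': np.float64(1.0)} 0.0187
top cam [0.334 0.026 1.514]
bridge [(0.89, [208, 204, 28, 63], [225.0, 235.0]), (0.34, [231, 212, 24, 37], [244.0, 234.0])]
carrier [(0.68, [231, 215, 27, 35], [244.0, 234.0])]
carrier_handle [(0.8, [232, 217, 23, 32], [244.0, 234.0])]
unit1 [(0.92, [181, 212, 44, 43], [203.0, 233.0]), (0.67, [189, 219, 36, 34], [220.0, 240.0]), (0.67, [202, 285, 15, 14], [210.0, 291.0]), (0.33, [324, 197, 78, 97], [364.0, 249.0])]
tester [(0.55, [326, 199, 74, 96], [364.0, 249.0]), (0.2, [245, 283, 18, 16
[... 1872 characters left out ...]
.74, [331, 319, 22, 31], [341.0, 334.0]), (0.73, [263, 393, 21, 38], [273.0, 410.0]), (0.58, [358, 285, 15, 22], [363.0, 296.0])]
relay3 [(0.91, [343, 368, 21, 31], [354.0, 384.0]), (0.74, [331, 319, 22, 31], [341.0, 334.0]), (0.73, [263, 393, 21, 38], [273.0, 410.0]), (0.58, [358, 285, 15, 22], [363.0, 296.0])]
tray [(0.77, [391, 159, 59, 47], [421.0, 185.0]), (0.29, [196, 293, 73, 58], [235.0, 323.0])]
multimeter [(0.59, [355, 282, 17, 23], [363.0, 296.0]), (0.58, [317, 146, 53, 32], [343.0, 162.0]), (0.4, [203, 325, 64, 34], [227.0, 346.0])]
screwdriver [(0.95, [258, 181, 45, 34], [285.0, 196.0])]
jar [(0.73, [223, 243, 31, 37], [238.0, 260.0]), (0.16, [208, 298, 83, 81], [269.0, 322.0])]
```

```bash
python3 - <<'E'
import cv2
a=cv2.imread("pics/top0.png"); cv2.imwrite("pics/top0c.png",cv2.resize(a[145:345,155:515],None,fx=2.22,fy=2.22,interpolation=cv2.INTER_CUBIC))
b=cv2.imread("pics/side0.png"); cv2.imwrite("pics/side0c.png",cv2.resize(b[140:440,180:480],None,fx=2,fy=2,interpolation=cv2.INTER_CUBIC))
E
```

```text
(no output)
```

View pics/top0c.png

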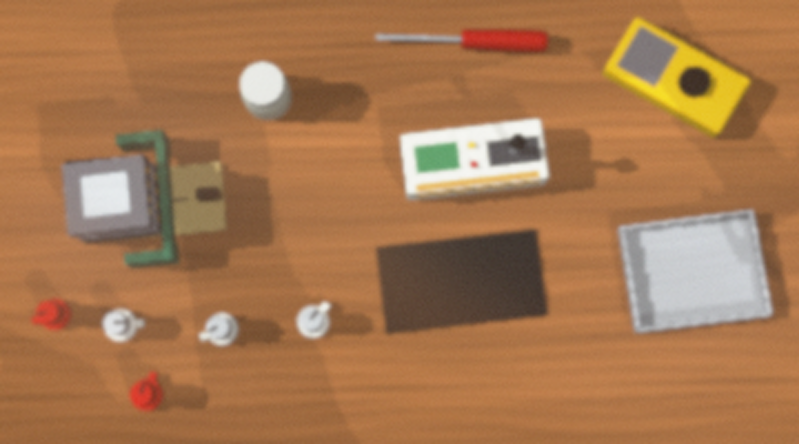

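View pics/side0c.png

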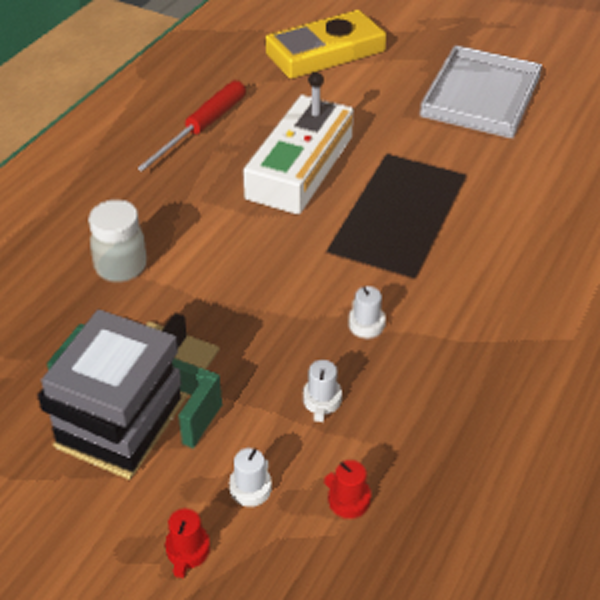

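The crops show three white relays, in the top crop at (120,325), (220,330) and (313,320). Two red look-alikes are at (50,314) and (147,393), to be left alone. The bed, tray, lever, bridge with the carrier handle at (207,195), jar, screwdriver and multimeter are all visible.

```bash
cat >> h.py <<'E'
def crop2px(p,o=(155,145),s=2.22): return (np.atleast_2d(np.array(p,float))+.5)/s-.5+np.array(o)
def R3(a): return np.round(a,3).tolist()
E
python3 - <<'E'
from h import *
f=grab("top"); im=f["color"]
w=lambda p,z: R3(at(f,crop2px(p),z))
print("bed",w([(378,248),(537,231),(547,315),(387,332)],.003))
print("tray",w([(619,226),(755,210),(772,315),(634,331)],.02))
print("handle top",w([(207,194)],.036))
print("bar top inner/outer ends",w([(155,134),(168,134),(162,262),(177,262)],.043))
print("carrier end corners",w([(220,165),(226,230)],.006))
print("knob",w([(517,143)],.096)," relaytops",w([(120,319),(222,324),(313,314)],.042),"bases",w([(121,333),(220,336),(313,326)],.006))
print("console near top edge",w([(406,193),(548,180)],.045),"jar",w([(264,82)],.07))
g=grab("side")
v=lambda p,z: R3(at(g,crop2px(p,(180,140),2),z))
print("knob",v([(316,79)],.096),"relay tops",v([(251,452),(322,363),(367,290)],.042),"bases",v([(251,490),(322,403),(367,325)],.006))
print("handle top", v([(180,318)],.036))
h,wd=im.shape[:2]
hsv=cv2.cvtColor(im,cv2.COLOR_BGR2HSV)
m=(im.max(2)<60).astype(np.uint8); m=cv2.morphologyEx(m,cv2.MORPH_OPEN,np.ones((5,5)))
n,l,s_,c=cv2.connectedComponentsWithStats(m)
for i in range(1,n):
    if s_[i,4]>600:
        r=cv2.minAreaRect(np.argwhere(l==i)[:,::-1].astype(np.float32)); P=at(f,cv2.boxPoints(r),.003); print("dark",s_[i],R3(P.mean(0)),R3(P))
E
```

```text
bed [[0.538, 0.053, 0.003], [0.552, -0.13, 0.003], [0.456, -0.137, 0.003], [0.441, 0.045, 0.003]]
tray [[0.553, -0.221, 0.02], [0.567, -0.374, 0.02], [0.449, -0.383, 0.02], [0.435, -0.231, 0.02]]
handle top [[0.601, 0.245, 0.036]]
bar top inner/outer ends [[0.671, 0.303, 0.043], [0.67, 0.289, 0.043], [0.523, 0.295, 0.043], [0.523, 0.278, 0.043]]
carrier end corners [[0.64, 0.234, 0.006], [0.563, 0.228, 0.006]]
knob [[0.637, -0.103, 0.096]]  relaytops [[0.461, 0.342, 0.042], [0.452, 0.228, 0.042], [0.46, 0.126, 0.042]] bases [[0.448, 0.348, 0.006], [0.441, 0.235, 0.006], [0.45, 0.129, 0.006]]
console near top edge [[0.594, 0.019, 0.045], [0.604, -0.141, 0.045]] jar [[0.721, 0.175, 0.07]]
knob [[0.641, -0.106, 0.096]] relay tops [[0.461, 0.34, 0.042], [0.455, 0.226, 0.042], [0.461, 0.123, 0.042]] bases [[0.456, 0.352, 0.006], [0.447, 0.24, 0.006], [0.454, 0.134, 0.006]]
handle top [[0.603, 0.237, 0.036]]
dark [   0    0   93   65 5904] [1.173, 0.793, 0.003] [[1.267, 0.921, 0.003], [1.263, 0.673, 0.003], [1.079, 0.668, 0.003], [1.083, 0.912, 0.003]]
```

```bash
cat >> h.py <<'E'
from scipy.spatial.transform import Rotation as Ro
def Rd(yaw): # tool down, tool y axis at world yaw
    y=np.array([np.cos(yaw),np.sin(yaw),0]); z=np.array([0,0,-1.]); return np.c_[np.cross(y,z),y,z]
def need(tgt,yaw,n=None,ret=None):
    s=st(); p=np.array(s["ee_pos"]); R=np.array(s["tcp_rot"]); T=Rd(yaw)
    rv=Ro.from_matrix(R.T@T).as_rotvec()
    if n is None: n=int(max(np.ceil(np.linalg.norm(np.array(tgt)-p)/.049),np.ceil(np.abs(rv).max()/.148),1))
    print("pos",R3(p),"yaw",round(float(np.arctan2(R[1,1],R[0,1])),3),"to",R3(np.array(tgt)),"rows",n)
    d=(np.array(tgt)-p)/n
    for i in range(n):
        r=Ro.from_rotvec(rv/n); print([*np.round(R.T@d*1000,1).tolist(),*np.round(rv/n,3).tolist()]); R=R@r.as_matrix()
E
python3 - <<'E'
from h import *
need([.602,.238,.20],.075)
E
```

```text
pos [0.267, -0.593, 0.231] yaw -1.148 to [0.602, 0.238, 0.2] rows 19
[34.0, -32.6, 1.6, -0.0, -0.0, -0.064]
[36.1, -30.4, 1.6, -0.0, -0.0, -0.064]
[37.9, -28.0, 1.6, -0.0, -0.0, -0.064]
[39.7, -25.5, 1.6, -0.0, -0.0, -0.064]
[41.2, -22.9, 1.6, -0.0, -0.0, -0.064]
[42.6, -20.2, 1.6, -0.0, -0.0, -0.064]
[43.8, -17.4, 1.6, -0.0, -0.0, -0.064]
[44.8, -14.6, 1.6, -0.0, -0.0, -0.064]
[45.7, -11.6, 1.6, -0.0, -0.0, -0.064]
[46.3, -8.7, 1.6, -0.0, -0.0, -0.064]
[46.8, -5.7, 1.6, -0.0, -0.0, -0.064]
[47.1, -2.7, 1.6, -0.0, -0.0, -0.064]
[47.1, 0.4, 1.6, -0.0, -0.0, -0.064]
[47.0, 3.4, 1.6, -0.0, -0.0, -0.064]
[46.7, 6.4, 1.6, -0.0, -0.0, -0.064]
[46.2, 9.4, 1.6, -0.0, -0.0, -0.064]
[45.5, 12.4, 1.6, -0.0, -0.0, -0.064]
[44.6, 15.3, 1.6, -0.0, -0.0, -0.064]
[43.5, 18.1, 1.6, -0.0, -0.0, -0.064]
```

```bash
python3 -m handwheel '[[34,-33,1.6,0,0,-0.064,60],[36,-30,1.6,0,0,-0.064,60],[38,-28,1.6,0,0,-0.064,60],[40,-25.5,1.6,0,0,-0.064,60],[41,-23,1.6,0,0,-0.064,60],[42.5,-20,1.6,0,0,-0.064,60],[44,-17.5,1.6,0,0,-0.064,60],[45,-14.5,1.6,0,0,-0.064,60]]'; python3 -m handwheel '[[45.5,-11.5,1.6,0,0,-0.064,60],[46,-9,1.6,0,0,-0.064,60],[47,-6,1.6,0,0,-0.064,60],[47,-3,1.6,0,0,-0.064,60],[47,0,1.6,0,0,-0.064,60],[47,3.5,1.6,0,0,-0.064,60],[46.5,6.5,1.6,0,0,-0.064,60],[46,9.5,1.6,0,0,-0.064,60]]'; python3 -m handwheel '[[45.5,12.5,1.6,0,0,-0.064,60],[44.5,15.5,1.6,0,0,-0.064,60],[43.5,18,1.6,0,0,-0.064,60],[0,0,0,0,0,0,60],[0,0,0,0,0,0,60]]'
python3 - <<'E'
from h import *
f=grab("wrist"); cv2.imwrite("pics/w1.png",f["color"]); s=st(); print(R3(s["ee_pos"]),s["opening"])
for t in("carrier_handle","carrier","bridge"):
  for m in ctrl.masks_of(t,"wrist")[:2]: print(t,m["p"],list(m["extent"]))
need([.602,.238,.20],.075,1)
E
```

```text
clock: 2.3
ee_pos: [0.409, -0.2412, 0.2188]
tcp_rot: [[0.592, 0.806, 0.001], [0.806, -0.592, -0.001], [-0.0, 0.001, -1.0]]
force: [1.1, -1.1, -0.6]
opening: 0.703
grip_force: 0.0
clock: 3.1
ee_pos: [0.5506, 0.1075, 0.206]
tcp_rot: [[0.122, 0.993, 0.001], [0.993, -0.122, -0.0], [0.0, 0.001, -1.0]]
force: [1.3, -0.5, 0.9]
opening: 0.706
grip_force: 0.0
clock: 3.6
ee_pos: [0.6036, 0.2379, 0.2002]
tcp_rot: [[-0.07, 0.998, -0.001], [0.998, 0.07, 0.001], [0.001, -0.001, -1.0]]
force: [-0.7, -0.3, 0.1]
opening: 0.7
grip_force: 0.0
[0.604, 0.236, 0.201] 0.705019170167515
carrier_handle 0.78 [280.8, 160.7, 83.1, 58.9]
carrier_handle 0.52 [135.3, 174.7, 50.4, 46.4]
carrier 0.98 [283.7, 156.9, 80.2, 65.1]
carrier 0.73 [133.9, 53.8, 58.0, 55.1]
bridge 0.66 [233.5, 87.6, 183.8, 72.6]
pos [0.604, 0.235, 0.201] yaw 0.066 to [0.602, 0.238, 0.2] rows 1
[3.3, -2.1, 1.3, 0.001, 0.001, -0.009]
```

View pics/w1.png

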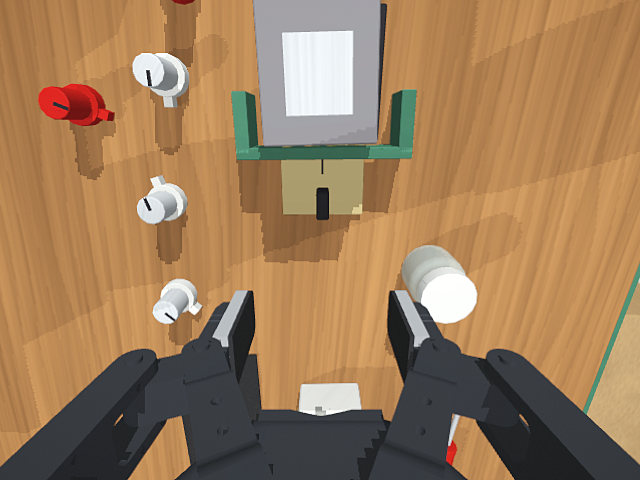

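The wrist view shows the handle at (322,203), the slot and bar at y≈152, and the bar clear of the top unit. I'll fit the carrier and bridge positions from these pixels.

```bash
python3 - <<'E'
from h import *
f=grab("wrist"); print("cam",R3(-f["R"].T@f["t"]))
im=f["color"]; g=cv2.cvtColor(im,cv2.COLOR_BGR2GRAY)
sub=g[180:226,310:336]<60; ys,xs=np.nonzero(sub); print("handle px",xs.min()+310,xs.max()+310,ys.min()+180,ys.max()+180)
r=[(y,int(np.nonzero(g[y,305:340]<60)[0].min()+305),int(np.nonzero(g[y,305:340]<60)[0].max()+305)) for y in range(186,222,3) if (g[y,305:340]<60).any()]; print(r)
print("carrier corners",R3(at(f,[(282,214),(363,214)],.006)),"line",R3(at(f,[(322,161),(322,174)],.006)))
print("bar near top",R3(at(f,[(238,159.5),(412,158.5)],.043)))
hs=m=None
for m in ctrl.masks_of("carrier_handle","wrist")[:1]:pass
# predicted handle
hx=np.array([.602,.241]); a=.07; ux=np.array([-np.sin(a),np.cos(a)]); uy=np.array([-np.cos(a),-np.sin(a)])
for z in(.006,.036): print(z,np.round(proj(f,[[*(hx+i*.013*ux+j*.006*uy),z] for i,j in((1,1),(1,-1),(-1,-1),(-1,1))])).tolist())
E
```

```text
cam [0.6, 0.314, 0.343]
handle px 316 327 184 215
[(186, 316, 326), (189, 316, 327), (192, 316, 327), (195, 316, 327), (198, 316, 327), (201, 316, 327), (204, 316, 327), (207, 316, 327), (210, 316, 327), (213, 316, 327)]
carrier corners [[0.566, 0.224, 0.006], [0.648, 0.229, 0.006]] line [[0.603, 0.279, 0.006], [0.604, 0.267, 0.006]]
bar near top [[0.531, 0.28, 0.043], [0.679, 0.29, 0.043]]
0.006 [[312.0, 187.0], [324.0, 187.0], [324.0, 212.0], [312.0, 212.0]]
0.036 [[311.0, 193.0], [325.0, 193.0], [325.0, 221.0], [312.0, 221.0]]
```

```bash
python3 -m handwheel '[[4,1.5,40,0,0,0,60],[0,0,40,0,0,0,60],[0,0,40,0,0,0,60],[0,0,40,0,0,0,60],[0,0,15,0,0,0,60],[0,0,0,0,0,0,60],[0,0,0,0,0,0,60]]'; python3 - <<'E'
from h import *
need([.6055,.239,.012],.066,1)
E
```

```text
clock: 4.6
ee_pos: [0.6062, 0.2409, 0.0278]
tcp_rot: [[-0.068, 0.998, 0.002], [0.998, 0.068, 0.001], [0.001, 0.002, -1.0]]
force: [-0.2, 0.2, 0.8]
opening: 0.704
grip_force: 0.0
pos [0.606, 0.241, 0.028] yaw 0.068 to [0.606, 0.239, 0.012] rows 1
[-1.9, -0.9, 15.8, 0.002, -0.001, 0.002]
```

```bash
python3 -m handwheel '[[-2,-0.5,15,0,0,0,60],[0,0,0,0,0,0,20],[0,0,0,0,0,0,0],[0,0,0,0,0,0,0],[0,0,0,0,0,0,0],[0,0,0,0,0,0,0]]'
```

```text
clock: 5.2
ee_pos: [0.6052, 0.2388, 0.0118]
tcp_rot: [[-0.068, 0.998, 0.001], [0.998, 0.068, 0.0], [0.0, 0.001, -1.0]]
force: [-1.2, -1.1, 6.0]
opening: 0.127
grip_force: 59.8
```

```bash
python3 -m handwheel '[[-5,0,0,0,0,0,0],[-8,0,0,0,0,0,0],[-8,0,0,0,0,0,0],[-8,0,0,0,0,0,0],[-8,0,0,0,0,0,0],[-8,0,0,0,0,0,0],[-8,0,0,0,0,0,0],[-8,0,0,0,0,0,0]]'; python3 -m handwheel '[[-8,0,0,0,0,0,0],[-8,0,0,0,0,0,0],[-8,0,0,0,0,0,0],[-8,0,0,0,0,0,0],[-8,0,0,0,0,0,0],[-8,0,0,0,0,0,0],[-8,0,0,0,0,0,0],[-8,0,0,0,0,0,0]]';  python3 -m handwheel '[[-5,0,0,0,0,0,0],[0,0,0,0,0,0,0],[0,0,0,0,0,0,0]]'
python3 - <<'E'
from h import *
f=grab("side"); cv2.imwrite("pics/s2.png",cv2.resize(f["color"][260:410,180:330],None,fx=3,fy=3,interpolation=cv2.INTER_CUBIC))
E
```

```text
clock: 6.0
ee_pos: [0.6084, 0.1835, 0.0118]
tcp_rot: [[-0.072, 0.997, 0.001], [0.997, 0.072, 0.007], [0.007, 0.002, -1.0]]
force: [-0.8, 16.9, -1.4]
opening: 0.127
grip_force: 58.8
clock: 6.8
ee_pos: [0.614, 0.1144, 0.0118]
tcp_rot: [[-0.068, 0.998, 0.002], [0.998, 0.068, 0.001], [0.001, 0.002, -1.0]]
force: [1.1, 3.5, 4.0]
opening: 0.126
grip_force: 59.6
clock: 7.1
ee_pos: [0.6146, 0.1081, 0.0118]
tcp_rot: [[-0.067, 0.998, 0.002], [0.998, 0.067, -0.0], [-0.0, 0.002, -1.0]]
force: [-0.1, 0.2, 7.2]
opening: 0.129
grip_force: 60.0
```

View pics/s2.png

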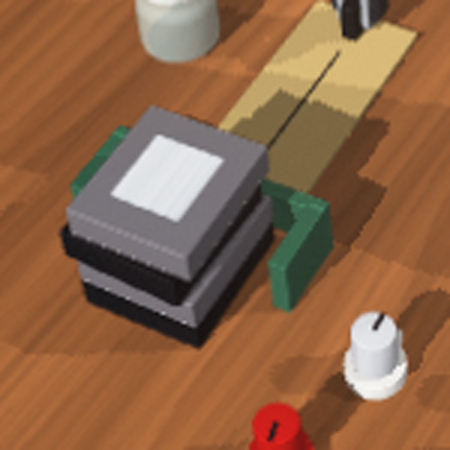

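Stack still stands with the board drawn clear (bar and units in place). Next I lift and carry it to the bed.

```bash
python3 -m handwheel '[[0,0,-10,0,0,0,0],[0,0,-20,0,0,0,0],[0,0,-25,0,0,0,0],[0,0,-20,0,0,0,0],[0,0,0,0,0,0,0]]'; python3 - <<'E'
from h import *
need([.503,-.112,.06],.079,7)
E
```

```text
clock: 7.65
ee_pos: [0.6153, 0.1086, 0.089]
tcp_rot: [[-0.067, 0.998, 0.004], [0.998, 0.067, -0.0], [-0.0, 0.004, -1.0]]
force: [1.0, -0.2, -2.1]
opening: 0.129
grip_force: 58.9
pos [0.615, 0.109, 0.089] yaw 0.067 to [0.503, -0.112, 0.06] rows 7
[-30.4, -18.1, 4.1, 0.001, 0.0, -0.002]
[-30.3, -18.2, 4.1, 0.001, 0.0, -0.002]
[-30.3, -18.2, 4.1, 0.001, 0.0, -0.002]
[-30.3, -18.3, 4.1, 0.001, 0.0, -0.002]
[-30.2, -18.3, 4.1, 0.001, 0.0, -0.002]
[-30.2, -18.4, 4.1, 0.001, 0.0, -0.002]
[-30.2, -18.4, 4.1, 0.001, 0.0, -0.002]
```

```bash
python3 -m handwheel '[[-25,-18,0,0,0,0,0],[-30,-18,0,0,0,-0.003,0],[-30.5,-18,0,0,0,-0.003,0],[-30.5,-18,0,0,0,-0.003,0],[-31,-18,8,0,0,-0.003,0],[-35,-20,10,0,0,0,0],[-30,-18,12,0,0,0,0],[0,0,0,0,0,0,0]]'; python3 - <<'E'
from h import *
f=grab("wrist"); cv2.imwrite("pics/w3.png",f["color"])
need([.503,-.112,.06],.079,1)
E
```

```text
clock: 8.45
ee_pos: [0.4973, -0.1177, 0.0533]
tcp_rot: [[-0.073, 0.997, -0.006], [0.997, 0.073, -0.002], [-0.001, -0.006, -1.0]]
force: [-0.1, -0.8, -1.4]
opening: 0.124
grip_force: 58.9
pos [0.499, -0.115, 0.054] yaw 0.075 to [0.503, -0.112, 0.06] rows 1
[2.6, 4.0, -5.7, -0.004, 0.0, -0.004]
```

View pics/w3.png

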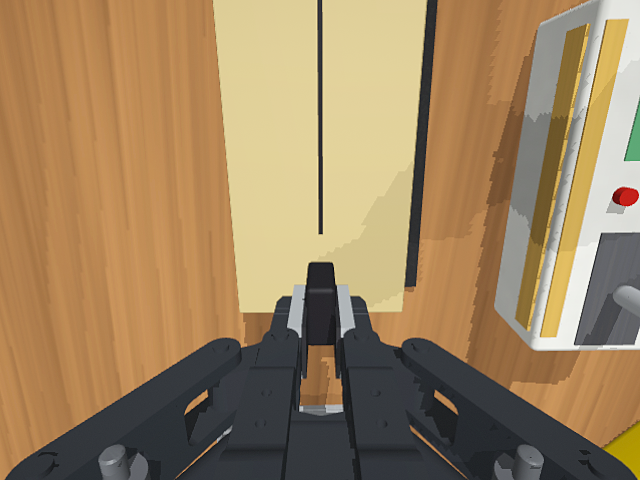

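```bash
python3 - <<'E'
from h import *
f=grab("wrist"); im=f["color"]; s=st(); z=s["ee_pos"][2]-.0118+.006; print("z top",z)
print("bed corner & edge",R3(at(f,[(415,286),(426,143),(437,2)],.003)))
print("board corners",R3(at(f,[(240,312),(403,311)],z)),"edges L/R",R3(at(f,[(214,5),(428,5)],z)),"line",R3(at(f,[(319.5,3),(320.5,233)],z)))
E
```

```text
z top 0.049300370488359266
bed corner & edge [[0.559, -0.127, 0.003], [0.551, -0.042, 0.003], [0.545, 0.024, 0.003]]
board corners [[0.461, -0.125, 0.049], [0.54, -0.119, 0.049]] edges L/R [[0.452, 0.002, 0.049], [0.53, 0.008, 0.049]] line [[0.49, 0.006, 0.049], [0.497, -0.082, 0.049]]
```

```bash
python3 -m handwheel '[[2.5,5,8,0,0,-0.008,0],[0,0,12,0,0,0,0],[0,0,10,0,0,0,0],[0,0,6,0,0,0,0],[0,0,0,0,0,0,0],[0,0,0,0,0,0,0]]'; python3 - <<'E'
from h import *
need([.5045,-.113,.0145],.085,1)
f=grab("wrist"); z=.009
cv2.imwrite("pics/w4.png",f["color"])
E
```

```text
clock: 9.15
ee_pos: [0.5065, -0.1089, 0.0198]
tcp_rot: [[-0.088, 0.996, -0.0], [0.996, 0.088, 0.0], [0.0, -0.0, -1.0]]
force: [0.4, -0.5, -2.1]
opening: 0.128
grip_force: 58.9
pos [0.507, -0.109, 0.02] yaw 0.088 to [0.504, -0.113, 0.014] rows 1
[-3.9, -2.4, 5.3, -0.0, -0.0, 0.003]
```

```bash
python3 -m handwheel '[[-3,-2,4,0,0,0,0],[0,0,1.5,0,0,0,0],[0,0,0,0,0,0,0],[0,0,0,0,0,0,30],[0,0,0,0,0,0,50],[0,0,0,0,0,0,50]]';python3 -m handwheel '[[0,0,-20,0,0,0,50],[0,0,-40,0,0,0,50],[-20,-10,-50,0,0,0,50],[-40,-20,-50,0,0,0,50],[-50,-20,-30,0,0,0,50],[-50,-20,0,0,0,0,50],[0,0,0,0,0,0,50],[0,0,0,0,0,0,50]]'; python3 - <<'E'
from h import *
f=grab("wrist"); cv2.imwrite("pics/w5.png",f["color"]); print(R3(st()["ee_pos"]))
f=grab("top"); cv2.imwrite("pics/top5.png",cv2.resize(f["color"][180:320,300:500],None,fx=4,fy=4,interpolation=cv2.INTER_CUBIC))
E
```

```text
clock: 9.8
ee_pos: [0.5049, -0.1122, 0.0144]
tcp_rot: [[-0.088, 0.996, 0.0], [0.996, 0.088, 0.0], [0.0, 0.0, -1.0]]
force: [0.4, 0.1, -1.0]
opening: 0.583
grip_force: 0.0
clock: 10.6
ee_pos: [0.4575, -0.253, 0.1815]
tcp_rot: [[-0.085, 0.996, -0.0], [0.996, 0.085, 0.0], [0.0, -0.0, -1.0]]
force: [0.5, 1.1, -0.2]
opening: 0.582
grip_force: 0.0
[0.458, -0.252, 0.181]
```

View pics/w5.png

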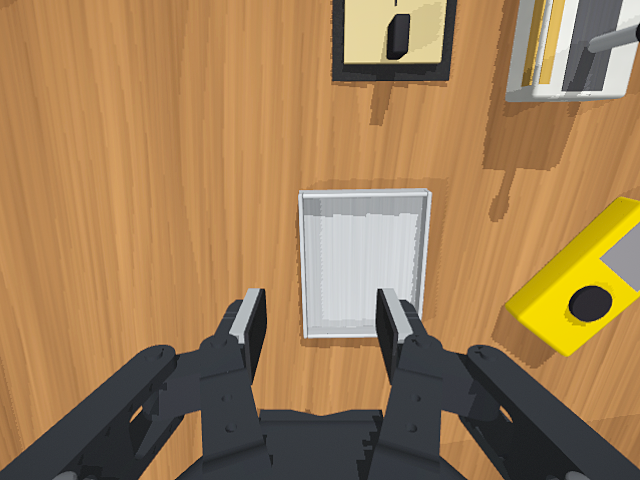

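The board sits inside the bed outline with even margins (bed corners about (333,81) and (450,80), board end at row 65). The tray is at (300–430, 190–338). I'll compute both.

```bash
python3 - <<'E'
from h import *
f=grab("wrist")
print("bed",R3(at(f,[(333,81),(450,80.5)],.003)),"board",R3(at(f,[(343.5,65),(443,66.5)],.009)))
print("tray rim",R3(at(f,[(299,191),(431,189),(424,336),(303,338)],.02)))
print("handle top centre",R3(at(f,[(399.5,29)],.036)))
E
```

```text
bed [[0.459, -0.137, 0.003], [0.558, -0.128, 0.003]] board [[0.466, -0.125, 0.009], [0.548, -0.119, 0.009]]
tray rim [[0.438, -0.231, 0.02], [0.554, -0.218, 0.02], [0.575, -0.368, 0.02], [0.452, -0.382, 0.02]]
handle top centre [[0.503, -0.101, 0.036]]
```

View pics/top5.png

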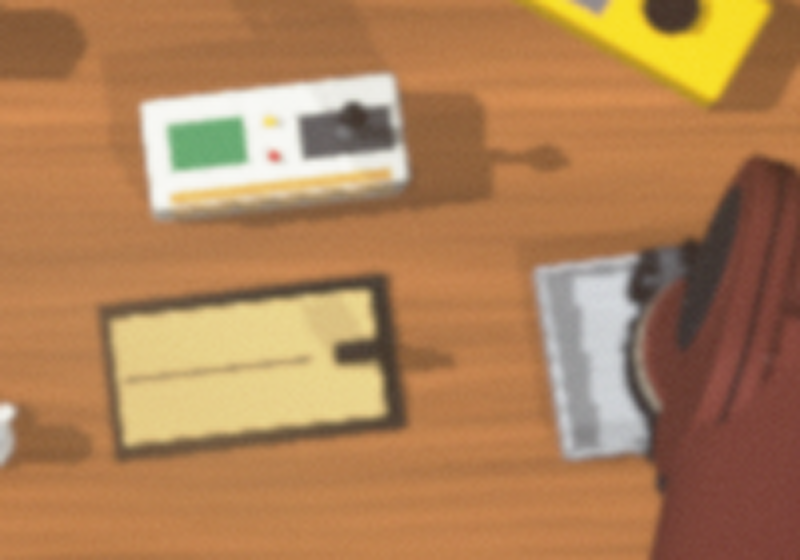

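Board is within a few mm of centre and parallel to the bed. Next: hover over the relays.

```bash
python3 -m handwheel '[[40,4,-4,0,0,0,50],[50,4,-4,0,0,0,50],[50,4,-4,0,0,0,50],[50,4,-4,0,0,0,50],[50,4,-4,0,0,0,50],[50,4,0,0,0,0,50],[50,4,0,0,0,0,50],[50,4,0,0,0,0,50]]'; python3 -m handwheel '[[50,4,0,0,0,0,50],[40,4,0,0,0,0,50],[0,0,0,0,0,0,50],[0,0,0,0,0,0,50]]'
python3 - <<'E'
from h import *
f=grab("wrist"); cv2.imwrite("pics/w6.png",f["color"]); s=st(); print(R3(s["ee_pos"]),R3(-f["R"].T@f["t"]))
for m in ctrl.masks_of("relay1","wrist")[:6]: print(round(m["p"],2),list(map(int,m["extent"])))
E
```

```text
clock: 11.55
ee_pos: [0.4547, 0.1408, 0.2018]
tcp_rot: [[-0.09, 0.996, 0.001], [0.996, 0.09, -0.001], [-0.001, 0.001, -1.0]]
force: [1.4, 0.5, -0.6]
opening: 0.584
grip_force: 0.0
clock: 11.95
ee_pos: [0.4546, 0.2298, 0.2013]
tcp_rot: [[-0.093, 0.996, -0.001], [0.996, 0.093, 0.001], [0.001, -0.001, -1.0]]
force: [0.2, -0.7, -0.4]
opening: 0.584
grip_force: 0.0
[0.455, 0.228, 0.201] [0.448, 0.309, 0.343]
0.82 [315, 60, 44, 50]
0.8 [296, 177, 36, 50]
0.79 [224, 83, 51, 43]
0.78 [348, 4, 27, 4]
0.73 [297, 278, 35, 45]
```

View pics/w6.png

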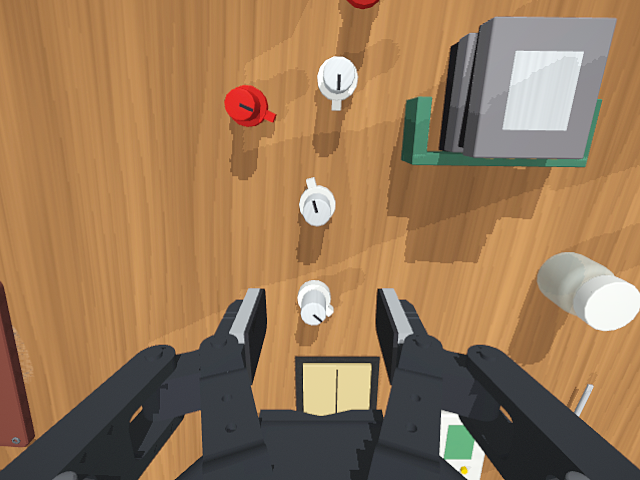

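The picture shows three white relays at (337,77), (316,203) and (314,302); the red one at (247,105) is left alone. I'll fit a silhouette model for each.

```bash
cat >> h.py <<'E'
from scipy.optimize import minimize
def sil(f,x,y,th,z0,S=4,org=(0,0),sh=(480,640)):
    a=np.linspace(0,2*np.pi,28,endpoint=False); c=np.c_[np.cos(a),np.sin(a)]
    def cyl(r,z1,z2): return np.r_[np.c_[x+r*c[:,0],y+r*c[:,1],0*a+z1],np.c_[x+r*c[:,0],y+r*c[:,1],0*a+z2]]
    u=np.array([np.cos(th),np.sin(th)]); v=np.array([-u[1],u[0]])
    nb=np.array([[*(np.array([x,y])+i*u+j*v),z] for i in(.015,.026) for j in(-.004,.004) for z in(z0+.001,z0+.011)])
    im=np.zeros((sh[0]*S,sh[1]*S),np.uint8)
    for P in(cyl(.018,z0,z0+.012),cyl(.013,z0+.012,z0+.042),nb):
        q=(proj(f,P)-org+.5)*S; cv2.fillConvexPoly(im,cv2.convexHull(np.round(q).astype(np.int32)),1)
    return im>0
def fit(f,m,z0):
    S=4; ys,xs=np.nonzero(m); o=np.array([max(xs.min()-12,0),max(ys.min()-12,0)]); sh=(ys.max()-o[1]+13,xs.max()-o[0]+13)
    mm=np.zeros(sh,np.uint8); mm[ys-o[1],xs-o[0]]=1; M=cv2.resize(mm*255,(sh[1]*S,sh[0]*S),interpolation=cv2.INTER_LINEAR)>127
    cst=lambda p:1-(lambda s:(s&M).sum()/(s|M).sum())(sil(f,p[0]/1e3,p[1]/1e3,p[2]/20,z0,S,o,sh))
    c=at(f,[[xs.mean(),ys.mean()]],z0+.018)[0]*1e3; best=None
    for th in np.arange(0,6.28,.52):
        r=minimize(cst,[c[0],c[1],th*20],method="Nelder-Mead",options=dict(initial_simplex=[[c[0],c[1],th*20],[c[0]+4,c[1],th*20],[c[0],c[1]+4,th*20],[c[0],c[1],th*20+6]],maxfev=120))
        if best is None or r.fun<best.fun: best=r
    x,y,t=best.x; return round(x/1e3,4),round(y/1e3,4),round((t/20+np.pi)%(2*np.pi)-np.pi,3),round(1-best.fun,3)
def relays(f,cam,z0,thing="relay1",n=6):
    out=[]
    for m in ctrl.masks_of(thing,cam)[:n]:
        k=m["mask"]; b,g,r=[f["color"][...,i][k].mean() for i in range(3)]
        if k.sum()<60: continue
        if r>1.5*b: print("red/other",np.round(np.argwhere(k)[:,::-1].mean(0))); continue
        q=fit(f,k,z0); print(round(float(m["p"]),2),np.round(np.argwhere(k)[:,::-1].mean(0)),q); out.append(q)
    return out
E
python3 - <<'E'
from h import *
f=grab("wrist"); relays(f,"wrist",0.)
E
```

```text
0.79 [335.  76.] (np.float64(0.4582), np.float64(0.3474), np.float64(-1.551), np.float64(0.958))
0.78 [315. 200.] (np.float64(0.4501), np.float64(0.2328), np.float64(1.932), np.float64(0.936))
red/other [246. 103.]
0.58 [314. 299.] (np.float64(0.4564), np.float64(0.1295), np.float64(-0.736), np.float64(0.935))
```

```bash
python3 - <<'E'
from h import *
need([.457,.128,.08],-.737,6)
E
```

```text
pos [0.456, 0.227, 0.201] yaw 0.086 to [0.457, 0.128, 0.08] rows 6
[-16.4, -1.2, 20.3, 0.0, 0.0, 0.137]
[-16.4, 1.0, 20.3, 0.0, 0.0, 0.137]
[-16.1, 3.2, 20.3, 0.0, 0.0, 0.137]
[-15.5, 5.4, 20.2, 0.0, 0.0, 0.137]
[-14.6, 7.5, 20.2, 0.0, 0.0, 0.137]
[-13.5, 9.4, 20.2, 0.0, 0.0, 0.137]
```

```bash
python3 -m handwheel '[[-16.5,-1,20,0,0,0.137,50],[-16.5,1,20,0,0,0.137,50],[-16,3,20,0,0,0.137,50],[-15.5,5.5,20,0,0,0.137,50],[-14.5,7.5,20,0,0,0.137,50],[-13.5,9.5,20,0,0,0.137,50],[0,0,0,0,0,0,50],[0,0,0,0,0,0,50]]'; python3 - <<'E'
from h import *
need([.457,.128,.015],-.737,2)
f=grab("wrist"); relays(f,"wrist",0.)
E
```

```text
clock: 12.95
ee_pos: [0.4574, 0.1288, 0.082]
tcp_rot: [[0.668, 0.744, 0.0], [0.744, -0.668, 0.0], [0.0, -0.0, -1.0]]
force: [-1.4, 0.4, 0.8]
opening: 0.584
grip_force: 0.0
pos [0.457, 0.129, 0.082] yaw -0.732 to [0.457, 0.128, 0.015] rows 2
[-0.4, 0.1, 33.5, -0.0, -0.0, 0.002]
[-0.4, 0.1, 33.5, -0.0, -0.0, 0.002]
0.88 [323. 253.] (np.float64(0.4573), np.float64(0.129), np.float64(-0.722), np.float64(0.934))
0.74 [191. 135.] (np.float64(0.4515), np.float64(0.2318), np.float64(1.962), np.float64(0.937))
red/other [ 23. 108.]
0.56 [512. 339.] (np.float64(0.5177), np.float64(0.0021), np.float64(2.885), np.float64(0.358))
```

```bash
python3 -m handwheel '[[0,0,35,0,0,0,50],[-0.5,0,28,0,0,0,50],[0,0,4,0,0,0,50],[0,0,0,0,0,0,0],[0,0,0,0,0,0,0],[0,0,0,0,0,0,0],[0,0,0,0,0,0,0]]'; python3 -m handwheel '[[0,0,-10,0,0,0,0],[0,0,-30,0,0,0,0],[0,0,-30,0,0,0,0],[0,0,0,0,0,0,0]]'; python3 - <<'E'
from h import *
need([.5017,-.064,.06],.085,7)
E
```

```text
clock: 13.75
ee_pos: [0.4582, 0.1294, 0.0162]
tcp_rot: [[0.67, 0.743, 0.003], [0.743, -0.67, 0.001], [0.002, 0.002, -1.0]]
force: [-0.8, 0.7, 8.2]
opening: 0.29
grip_force: 59.3
clock: 14.15
ee_pos: [0.4594, 0.1296, 0.089]
tcp_rot: [[0.67, 0.743, 0.007], [0.743, -0.67, 0.001], [0.005, 0.005, -1.0]]
force: [0.1, -0.5, -1.2]
opening: 0.282
grip_force: 58.9
pos [0.459, 0.13, 0.089] yaw -0.734 to [0.502, -0.064, 0.06] rows 7
[-16.5, 23.0, 4.2, 0.001, -0.0, -0.117]
[-19.1, 20.9, 4.1, 0.001, -0.0, -0.117]
[-21.4, 18.5, 4.1, 0.001, -0.0, -0.117]
[-23.4, 15.9, 4.1, 0.001, -0.0, -0.117]
[-25.1, 13.1, 4.1, 0.001, -0.0, -0.117]
[-26.5, 10.1, 4.1, 0.001, -0.0, -0.117]
[-27.5, 6.9, 4.1, 0.001, -0.0, -0.117]
```

```bash
python3 -m handwheel '[[-16.5,23,3,0,0,-0.117,0],[-19,21,4,0,0,-0.117,0],[-21.5,18.5,4,0,0,-0.117,0],[-23.5,16,4,0,0,-0.117,0],[-25,13,4,0,0,-0.117,0],[-26.5,10,5,0,0,-0.117,0],[-27.5,7,5,0,0,-0.117,0],[0,0,0,0,0,0,0]]'; python3 - <<'E'
from h import *
need([.5017,-.064,.0255],.085,1)
f=grab("wrist"); m=[relays(f,"wrist",st()["ee_pos"][2]-.0155,n=1)]
cv2.imwrite("pics/w7.png",f["color"])
E
```

```text
clock: 14.95
ee_pos: [0.4989, -0.0695, 0.0549]
tcp_rot: [[-0.083, 0.997, -0.001], [0.997, 0.083, -0.001], [-0.001, -0.001, -1.0]]
force: [1.0, 0.8, -0.7]
opening: 0.283
grip_force: 58.9
pos [0.499, -0.069, 0.055] yaw 0.083 to [0.502, -0.064, 0.026] rows 1
[5.2, 3.2, 29.4, -0.001, 0.001, -0.002]
0.82 [321. 311.] (np.float64(0.4999), np.float64(-0.0698), np.float64(-1.006), np.float64(0.811))
```

```bash
python3 -m handwheel '[[5,3,10,0,0,0,0],[0,0,12,0,0,0,0],[0,0,5,0,0,0,0],[0,0,2,0,0,0,0],[0,0,0,0,0,0,0]]'; python3 - <<'E'
from h import *
need([.5017,-.064,.0255],.085,1)
E
```

```text
clock: 15.55
ee_pos: [0.5013, -0.0594, 0.0261]
tcp_rot: [[-0.085, 0.996, -0.001], [0.996, 0.085, 0.0], [0.0, -0.001, -1.0]]
force: [0.0, -0.5, -0.4]
opening: 0.284
grip_force: 58.9
pos [0.501, -0.059, 0.026] yaw 0.086 to [0.502, -0.064, 0.026] rows 1
[-4.6, -0.0, 0.6, -0.001, -0.0, 0.001]
```

```bash
python3 -m handwheel '[[-4,0,0,0,0,0,0],[0,0,0.7,0,0,0,0],[0,0,0,0,0,0,0],[0,0,0,0,0,0,40],[0,0,0,0,0,0,40],[0,0,0,0,0,0,50]]'; python3 -m handwheel '[[0,0,-10,0,0,0,50],[0,0,-40,0,0,0,50],[0,0,-50,0,0,0,50],[0,0,-30,0,0,0,50],[0,0,0,0,0,0,50],[0,0,0,0,0,0,50]]'; python3 - <<'E'
from h import *
f=grab("wrist"); relays(f,"wrist",.009,n=3); cv2.imwrite("pics/w8.png",f["color"])
need([.452,.231,.12],1.962-1.875+.085-.085,1)
need([.452,.231,.12],1.96,15)
E
```

```text
clock: 16.15
ee_pos: [0.5021, -0.0637, 0.026]
tcp_rot: [[-0.085, 0.996, 0.0], [0.996, 0.085, 0.0], [-0.0, 0.0, -1.0]]
force: [0.3, 0.9, -0.7]
opening: 0.584
grip_force: 0.0
clock: 16.75
ee_pos: [0.5024, -0.0639, 0.1568]
tcp_rot: [[-0.085, 0.996, 0.002], [0.996, 0.085, -0.001], [-0.001, 0.002, -1.0]]
force: [-0.0, 0.2, -0.7]
opening: 0.583
grip_force: 0.0
0.56 [322. 225.] (np.float64(0.5023), np.float64(-0.0651), np.float64(0.104), np.float64(0.937))
pos [0.501, -0.064, 0.155] yaw 0.085 to [0.452, 0.231, 0.12] rows 1
[297.9, -24.1, 35.2, -0.001, -0.0, -0.002]
pos [0.501, -0.064, 0.155] yaw 0.085 to [0.452, 0.231, 0.12] rows 15
[19.9, -1.6, 2.3, -0.0, -0.0, -0.125]
[19.9, 0.9, 2.3, -0.0, -0.0, -0.125]
[19.6, 3.4, 2.3, -0.0, -0.0, -0.125]
[19.1, 5.8, 2.3, -0.0, -0.0, -0.125]
[18.2, 8.1, 2.3, -0.0, -0.0, -0.125]
[17.0, 10.3, 2.3, -0.0, -0.0, -0.125]
[15.6, 12.4, 2.3, -0.0, -0.0, -0.125]
[14.0, 14.2, 2.3, -0.0, -0.0, -0.125]
[12.1, 15.8, 2.3, -0.0, -0.0, -0.125]
[10.0, 17.2, 2.3, -0.0, -0.0, -0.125]
[7.8, 18.3, 2.3, -0.0, -0.0, -0.125]
[5.4, 19.2, 2.3, -0.0, -0.0, -0.125]
[3.0, 19.7, 2.3, -0.0, -0.0, -0.125]
[0.5, 19.9, 2.3, -0.0, -0.0, -0.125]
[-2.0, 19.8, 2.3, -0.0, -0.0, -0.125]
```

```bash
python3 -m handwheel '[[20,-1.5,2,0,0,-0.125,50],[20,1,2,0,0,-0.125,50],[19.5,3.5,2,0,0,-0.125,50],[19,6,2,0,0,-0.125,50],[18,8,2,0,0,-0.125,50],[17,10.5,2,0,0,-0.125,50],[15.5,12.5,2,0,0,-0.125,50],[14,14,2,0,0,-0.125,50]]'; python3 -m handwheel '[[12,16,3,0,0,-0.125,50],[10,17,3,0,0,-0.125,50],[8,18.5,3,0,0,-0.125,50],[5.5,19,3,0,0,-0.125,50],[3,19.5,3,0,0,-0.125,50],[0.5,20,2,0,0,-0.125,50],[-2,20,2,0,0,-0.115,50],[0,0,0,0,0,0,50]]'; python3 - <<'E'
from h import *
f=grab("wrist"); f=grab("wrist"); r=relays(f,"wrist",0.,n=4); need([.4515,.2315,.0155],1.945,1)
E
```

```text
clock: 17.65
ee_pos: [0.4755, 0.0942, 0.1387]
tcp_rot: [[-0.887, 0.462, -0.002], [0.462, 0.887, 0.0], [0.002, -0.001, -1.0]]
force: [0.5, 0.2, -0.1]
opening: 0.585
grip_force: 0.0
clock: 18.45
ee_pos: [0.4514, 0.2335, 0.1198]
tcp_rot: [[-0.926, -0.377, -0.003], [-0.377, 0.926, 0.002], [0.002, 0.003, -1.0]]
force: [0.2, 0.4, -0.0]
opening: 0.582
grip_force: 0.0
red/other [527. 339.]
red/other [467. 187.]
0.68 [323. 231.] (np.float64(0.4501), np.float64(0.2314), np.float64(1.923), np.float64(0.942))
0.63 [451. 292.] (np.float64(0.4579), np.float64(0.3462), np.float64(-1.514), np.float64(0.92))
pos [0.453, 0.23, 0.12] yaw 1.948 to [0.452, 0.232, 0.016] rows 1
[0.8, 1.7, 104.6, 0.0, -0.002, 0.003]
```

```bash
python3 -m handwheel '[[1.5,1.5,40,0,0,0,50],[0,0,40,0,0,0,50],[0,0,20,0,0,0,50],[0,0,4.5,0,0,0,50],[0,0,0,0,0,0,0],[0,0,0,0,0,0,0],[0,0,0,0,0,0,0],[0,0,0,0,0,0,0]]'; python3 -m handwheel '[[0,0,-10,0,0,0,0],[0,0,-30,0,0,0,0],[0,0,-30,0,0,0,0],[0,0,0,0,0,0,0]]'; python3 - <<'E'
from h import *
need([.4978,-.019,.07],.085,14)
E
```

```text
clock: 19.4
ee_pos: [0.4524, 0.232, 0.0176]
tcp_rot: [[-0.929, -0.37, 0.002], [-0.37, 0.929, 0.0], [-0.002, -0.0, -1.0]]
force: [-0.7, -0.9, 7.3]
opening: 0.284
grip_force: 59.1
clock: 19.8
ee_pos: [0.4532, 0.2333, 0.0904]
tcp_rot: [[-0.929, -0.37, 0.005], [-0.37, 0.929, 0.002], [-0.005, -0.0, -1.0]]
force: [0.5, -0.5, -0.7]
opening: 0.282
grip_force: 58.9
pos [0.453, 0.233, 0.09] yaw 1.95 to [0.498, -0.019, 0.07] rows 14
[3.7, -17.9, 1.4, 0.0, 0.0, 0.133]
[1.3, -18.3, 1.4, 0.0, 0.0, 0.133]
[-1.1, -18.3, 1.5, 0.0, 0.0, 0.133]
[-3.5, -18.0, 1.5, 0.0, 0.0, 0.133]
[-5.9, -17.3, 1.5, 0.0, 0.0, 0.133]
[-8.1, -16.4, 1.5, 0.0, 0.0, 0.133]
[-10.3, -15.2, 1.5, 0.0, 0.0, 0.133]
[-12.2, -13.7, 1.5, 0.0, 0.0, 0.133]
[-13.9, -11.9, 1.5, 0.0, 0.0, 0.133]
[-15.3, -10.0, 1.5, 0.0, 0.0, 0.133]
[-16.5, -7.8, 1.5, 0.0, 0.0, 0.133]
[-17.4, -5.6, 1.5, 0.0, 0.0, 0.133]
[-18.0, -3.2, 1.5, 0.0, 0.0, 0.133]
[-18.3, -0.8, 1.5, 0.0, 0.0, 0.133]
```

```bash
python3 -m handwheel '[[3.5,-18,1,0,0,0.133,0],[1.5,-18.5,1,0,0,0.133,0],[-1,-18.5,1,0,0,0.133,0],[-3.5,-18,1,0,0,0.133,0],[-6,-17.5,1,0,0,0.133,0],[-8,-16.5,1,0,0,0.133,0],[-10.5,-15,1,0,0,0.133,0],[-12,-13.5,1,0,0,0.133,0]]'; python3 -m handwheel '[[-14,-12,1.5,0,0,0.133,0],[-15.5,-10,1.5,0,0,0.133,0],[-16.5,-8,1.5,0,0,0.133,0],[-17.5,-5.5,1.5,0,0,0.133,0],[-18,-3,1.5,0,0,0.133,0],[-18.5,-1,1.5,0,0,0.133,0],[0,0,0,0,0,0,0],[0,0,0,0,0,0,0]]'; python3 - <<'E'
from h import *
need([.4978,-.019,.0262],.08,1)
E
```

```text
clock: 20.6
ee_pos: [0.4769, 0.0863, 0.0784]
tcp_rot: [[-0.771, 0.637, 0.0], [0.637, 0.771, -0.0], [-0.0, -0.0, -1.0]]
force: [0.1, 0.5, -1.5]
opening: 0.285
grip_force: 58.8
clock: 21.4
ee_pos: [0.4963, -0.0213, 0.0693]
tcp_rot: [[-0.09, 0.996, -0.0], [0.996, 0.09, 0.0], [0.0, -0.0, -1.0]]
force: [-0.3, 0.6, -1.2]
opening: 0.282
grip_force: 58.8
pos [0.496, -0.021, 0.069] yaw 0.09 to [0.498, -0.019, 0.026] rows 1
[2.1, 1.7, 43.1, -0.0, -0.0, 0.01]
```

```bash
python3 -m handwheel '[[2,1.5,15,0,0,0,0],[0,0,15,0,0,0,0],[0,0,10,0,0,0,0],[0,0,3,0,0,0,0],[0,0,0,0,0,0,0],[0,0,0,0,0,0,40],[0,0,0,0,0,0,40],[0,0,0,0,0,0,50]]'; python3 -m handwheel '[[0,0,-10,0,0,0,50],[0,0,-40,0,0,0,50],[0,0,-50,0,0,0,50],[0,0,-30,0,0,0,50],[0,0,0,0,0,0,50],[0,0,0,0,0,0,50]]'; python3 - <<'E'
from h import *
f=grab("wrist"); relays(f,"wrist",.009,n=4)
f=grab("side"); relays(f,"side",.0,n=6)
need([.458,.346,.12],-1.53,14)
E
```

```text
clock: 22.2
ee_pos: [0.4978, -0.0194, 0.0263]
tcp_rot: [[-0.088, 0.996, 0.0], [0.996, 0.088, 0.0], [0.0, 0.0, -1.0]]
force: [-0.1, 0.4, 0.3]
opening: 0.583
grip_force: 0.0
clock: 22.8
ee_pos: [0.4982, -0.0196, 0.1573]
tcp_rot: [[-0.088, 0.996, 0.002], [0.996, 0.088, -0.001], [-0.001, 0.002, -1.0]]
force: [0.2, -0.4, -0.1]
opening: 0.587
grip_force: 0.0
0.88 [321. 219.] (np.float64(0.4974), np.float64(-0.016), np.float64(0.042), np.float64(0.958))
0.62 [322. 275.] (np.float64(0.5024), np.float64(-0.0649), np.float64(0.115), np.float64(0.906))
0.88 [376. 244.] (np.float64(0.5013), np.float64(-0.0253), np.float64(0.021), np.float64(0.834))
0.72 [384. 230.] (np.float64(0.5072), np.float64(-0.0753), np.float64(-0.027), np.float64(0.71))
red/other [354. 384.]
red/other [273. 410.]
pos [0.497, -0.019, 0.155] yaw 0.088 to [0.458, 0.346, 0.12] rows 14
[26.2, -0.5, 2.5, -0.0, 0.0, 0.116]
[26.0, -3.5, 2.5, -0.0, 0.0, 0.116]
[25.4, -6.5, 2.5, -0.0, 0.0, 0.116]
[24.5, -9.4, 2.5, -0.0, 0.0, 0.116]
[23.3, -12.1, 2.5, -0.0, 0.0, 0.116]
[21.7, -14.7, 2.5, -0.0, 0.0, 0.116]
[19.9, -17.1, 2.5, -0.0, 0.0, 0.116]
[17.8, -19.3, 2.5, -0.0, 0.0, 0.116]
[15.4, -21.2, 2.5, -0.0, 0.0, 0.116]
[12.9, -22.9, 2.5, -0.0, 0.0, 0.116]
[10.1, -24.2, 2.5, -0.0, 0.0, 0.116]
[7.3, -25.2, 2.5, -0.0, 0.0, 0.116]
[4.3, -25.9, 2.5, -0.0, 0.0, 0.116]
[1.3, -26.2, 2.5, -0.0, 0.0, 0.116]
```

```bash
python3 -m handwheel '[[26,-0.5,2.5,0,0,0.116,50],[26,-3.5,2.5,0,0,0.116,50],[25.5,-6.5,2.5,0,0,0.116,50],[24.5,-9.5,2.5,0,0,0.116,50],[23.5,-12,2.5,0,0,0.116,50],[21.5,-14.5,2.5,0,0,0.116,50],[20,-17,2.5,0,0,0.116,50],[18,-19.5,2.5,0,0,0.116,50]]'; python3 -m handwheel '[[15.5,-21,2.5,0,0,0.116,50],[13,-23,2.5,0,0,0.116,50],[10,-24,2.5,0,0,0.116,50],[7.5,-25,2.5,0,0,0.116,50],[4.5,-26,2.5,0,0,0.116,50],[1.5,-26,2.5,0,0,0.116,50],[0,0,0,0,0,0,50],[0,0,0,0,0,0,50]]'; python3 - <<'E'
from h import *
f=grab("wrist"); r=relays(f,"wrist",0.,n=4); need([.458,.346,.0165],-1.53,1)
E
```

```text
clock: 23.8
ee_pos: [0.4755, 0.1903, 0.1354]
tcp_rot: [[0.748, 0.664, -0.002], [0.664, -0.748, -0.0], [-0.001, -0.001, -1.0]]
force: [0.6, 0.5, -0.8]
opening: 0.584
grip_force: 0.0
clock: 24.6
ee_pos: [0.4602, 0.3459, 0.1203]
tcp_rot: [[0.999, 0.038, -0.002], [0.038, -0.999, -0.001], [-0.002, 0.001, -1.0]]
force: [0.5, -0.9, 0.6]
opening: 0.586
grip_force: 0.0
0.87 [320. 235.] (np.float64(0.4596), np.float64(0.3479), np.float64(-1.524), np.float64(0.916))
red/other [352. 327.]
red/other [216. 213.]
pos [0.461, 0.345, 0.121] yaw -1.535 to [0.458, 0.346, 0.016] rows 1
[-3.0, -1.6, 104.2, 0.001, 0.001, -0.005]
```

```bash
python3 -m handwheel '[[-1.5,-1.5,40,0,0,0,50],[0,0,40,0,0,0,50],[0,0,20,0,0,0,50],[0,0,4,0,0,0,50],[0,0,0,0,0,0,0],[0,0,0,0,0,0,0],[0,0,0,0,0,0,0],[0,0,0,0,0,0,0]]'; python3 -m handwheel '[[0,0,-10,0,0,0,0],[0,0,-30,0,0,0,0],[0,0,-30,0,0,0,0],[0,0,0,0,0,0,0]]'; python3 - <<'E'
from h import *
need([.494,.0257,.07],.09,14)
E
```

```text
clock: 25.5
ee_pos: [0.4605, 0.3476, 0.0188]
tcp_rot: [[0.999, 0.035, 0.002], [0.035, -0.999, 0.001], [0.002, -0.001, -1.0]]
force: [-1.0, -1.5, 6.9]
opening: 0.282
grip_force: 59.2
clock: 25.9
ee_pos: [0.4613, 0.3492, 0.0922]
tcp_rot: [[0.999, 0.035, 0.006], [0.035, -0.999, 0.004], [0.006, -0.004, -1.0]]
force: [0.3, -0.2, -1.2]
opening: 0.285
grip_force: 59.0
pos [0.461, 0.349, 0.092] yaw -1.536 to [0.494, 0.026, 0.07] rows 14
[1.5, 23.2, 1.5, 0.0, -0.001, -0.116]
[-1.2, 23.2, 1.5, 0.0, -0.001, -0.116]
[-3.9, 22.9, 1.5, 0.0, -0.001, -0.116]
[-6.5, 22.3, 1.5, 0.0, -0.001, -0.116]
[-9.0, 21.4, 1.5, 0.0, -0.001, -0.116]
[-11.4, 20.2, 1.5, 0.0, -0.001, -0.116]
[-13.7, 18.8, 1.5, 0.0, -0.001, -0.116]
[-15.8, 17.0, 1.5, 0.0, -0.001, -0.116]
[-17.7, 15.1, 1.5, 0.0, -0.001, -0.116]
[-19.3, 12.9, 1.5, 0.0, -0.001, -0.116]
[-20.7, 10.6, 1.5, 0.0, -0.001, -0.116]
[-21.7, 8.2, 1.6, 0.0, -0.001, -0.116]
[-22.5, 5.6, 1.6, 0.0, -0.001, -0.116]
[-23.0, 2.9, 1.6, 0.0, -0.001, -0.116]
```

```bash
python3 -m handwheel '[[1.5,23,1,0,0,-0.116,0],[-1,23,1,0,0,-0.116,0],[-4,23,1.5,0,0,-0.116,0],[-6.5,22.5,1.5,0,0,-0.116,0],[-9,21.5,1.5,0,0,-0.116,0],[-11.5,20,1.5,0,0,-0.116,0],[-13.5,19,1.5,0,0,-0.116,0],[-16,17,1.5,0,0,-0.116,0]]'; python3 -m handwheel '[[-17.5,15,1.5,0,0,-0.116,0],[-19.5,13,1.5,0,0,-0.116,0],[-20.5,10.5,1.5,0,0,-0.116,0],[-21.5,8,1.5,0,0,-0.116,0],[-22.5,5.5,1.5,0,0,-0.116,0],[-23,3,1.5,0,0,-0.116,0],[0,0,0,0,0,0,0],[0,0,0,0,0,0,0]]'; python3 - <<'E'
from h import *
f=grab("wrist"); relays(f,"wrist",.009,n=4); need([.494,.0257,.0275],.09,1)
E
```

```text
clock: 26.7
ee_pos: [0.4781, 0.1613, 0.0765]
tcp_rot: [[0.567, 0.824, 0.0], [0.824, -0.567, -0.0], [-0.0, 0.0, -1.0]]
force: [0.0, 0.7, -0.3]
opening: 0.286
grip_force: 59.0
clock: 27.5
ee_pos: [0.4916, 0.0239, 0.0674]
tcp_rot: [[-0.085, 0.996, -0.0], [0.996, 0.085, 0.0], [0.0, -0.0, -1.0]]
force: [0.3, 0.5, -0.3]
opening: 0.281
grip_force: 59.0
0.97 [326. 390.] (np.float64(0.502), np.float64(-0.0738), np.float64(0.53), np.float64(0.672))
0.89 [322. 308.] (np.float64(0.4945), np.float64(-0.0072), np.float64(1.037), np.float64(0.705))
0.86 [327. 363.] (np.float64(0.4975), np.float64(-0.0146), np.float64(0.311), np.float64(0.326))
pos [0.492, 0.025, 0.068] yaw 0.088 to [0.494, 0.026, 0.028] rows 1
[0.4, 2.4, 40.1, 0.0, -0.0, -0.002]
```

```bash
python3 -m handwheel '[[3,2,12,0,0,0,0],[0,0,14,0,0,0,0],[0,0,10,0,0,0,0],[0,0,3.5,0,0,0,0],[0,0,0,0,0,0,0],[0,0,0,0,0,0,40],[0,0,0,0,0,0,40],[0,0,0,0,0,0,50]]'; python3 -m handwheel '[[0,0,-10,0,0,0,50],[0,0,-40,0,0,0,50],[-30,0,-50,0,0,0,50],[-40,0,-30,0,0,0,50],[0,0,0,0,0,0,50],[0,0,0,0,0,0,50]]'; python3 - <<'E'
from h import *
f=grab("wrist"); relays(f,"wrist",.009,n=4); cv2.imwrite("pics/w9.png",f["color"])
s=st(); print(R3(s["ee_pos"]))
for m in ctrl.masks_of("test_lever","wrist")[:2]: print(m["p"],m["extent"])
E
```

```text
clock: 28.4
ee_pos: [0.4933, 0.0274, 0.0274]
tcp_rot: [[-0.088, 0.996, -0.001], [0.996, 0.088, 0.0], [0.0, -0.0, -1.0]]
force: [0.6, -0.1, -0.4]
opening: 0.581
grip_force: 0.0
clock: 29.0
ee_pos: [0.4997, -0.0393, 0.1517]
tcp_rot: [[-0.085, 0.996, 0.002], [0.996, 0.085, -0.001], [-0.001, 0.002, -1.0]]
force: [-0.0, 0.3, -0.8]
opening: 0.585
grip_force: 0.0
0.88 [321. 197.] (np.float64(0.4975), np.float64(-0.0161), np.float64(0.063), np.float64(0.931))
0.82 [320. 141.] (np.float64(0.4931), np.float64(0.026), np.float64(0.114), np.float64(0.968))
0.61 [322. 255.] (np.float64(0.5024), np.float64(-0.0648), np.float64(0.122), np.float64(0.953))
[0.499, -0.037, 0.15]
0.47 [253.9, 387.7, 104.9, 27.7]
```

View pics/w9.png

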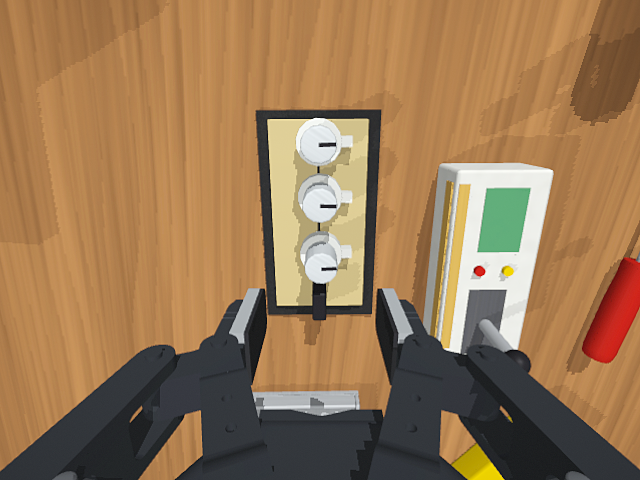

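All three relays stand on the line (can tops at (320,143), (320,205), (322,268)) with nibs towards the strip, and the board is centred. Next is the lever.

```bash
python3 -m handwheel '[[-8,25,0,0,0,0,0],[-8,35,0,0,0,0,0],[-8,40,0,0,0,0,0],[-8,37,0,0,0,0,0],[0,0,0,0,0,0,0],[0,0,0,0,0,0,0]]'; python3 - <<'E'
from h import *
need([.6395,-.070,.079],.087,1)
f=grab("side"); K=ctrl.masks_of("lever_tip","side")[:1]
im=f["color"]; cv2.imwrite("pics/s10.png",cv2.resize(im[140:260,280:430],None,fx=4,fy=4,interpolation=cv2.INTER_CUBIC))
E
```

```text
clock: 29.75
ee_pos: [0.6382, -0.0559, 0.1492]
tcp_rot: [[-0.09, 0.996, -0.003], [0.996, 0.09, 0.002], [0.003, -0.002, -1.0]]
force: [-0.4, 1.0, -0.1]
opening: 0.002
grip_force: 0.0
pos [0.638, -0.056, 0.149] yaw 0.09 to [0.64, -0.07, 0.079] rows 1
[-14.3, 0.2, 70.1, -0.002, -0.003, 0.003]
```

```bash
python3 -m handwheel '[[-5,0,25,0,0,0,0],[-3,0,30,0,0,0,0],[-3,0,15,0,0,0,0],[0,0,0,0,0,0,0],[0,0,0,0,0,0,0]]'; python3 -m handwheel '[[-4,0,0,0,0,0,0],[-4,0,0,0,0,0,0],[-4,0,0,0,0,0,0],[-3,0,0,0,0,0,0],[0,0,0,0,0,0,0],[0,0,0,0,0,0,0]]'; python3 -m handwheel '[[-4,0,0,0,0,0,0],[-4,0,0,0,0,0,0],[-3,0,0,0,0,0,0],[0,0,0,0,0,0,0],[0,0,0,0,0,0,0]]'; python3 - <<'E'
from h import *
f=grab("side"); cv2.imwrite("pics/s11.png",cv2.resize(f["color"][140:260,280:430],None,fx=4,fy=4,interpolation=cv2.INTER_CUBIC))
need([.643,-.105,.079],.087,1)
s=st(); print(R3(s["force"]))
E
```

```text
clock: 30.35
ee_pos: [0.6396, -0.0687, 0.0818]
tcp_rot: [[-0.088, 0.996, 0.001], [0.996, 0.088, 0.0], [-0.0, 0.001, -1.0]]
force: [-0.2, -0.3, 0.8]
opening: 0.001
grip_force: 0.0
clock: 30.95
ee_pos: [0.6408, -0.084, 0.0808]
tcp_rot: [[-0.088, 0.996, -0.0], [0.996, 0.088, 0.0], [0.0, -0.0, -1.0]]
force: [0.2, 0.1, 0.3]
opening: 0.0
grip_force: 0.0
clock: 31.45
ee_pos: [0.6419, -0.0947, 0.0808]
tcp_rot: [[-0.088, 0.996, 0.0], [0.996, 0.088, 0.0], [0.0, 0.0, -1.0]]
force: [-0.9, 1.9, 1.6]
opening: 0.0
grip_force: 0.9
pos [0.642, -0.095, 0.081] yaw 0.088 to [0.643, -0.105, 0.079] rows 1
[-10.5, 0.2, 1.8, 0.0, -0.0, 0.001]
[0.101, 2.188, 0.66]
```

View pics/s11.png

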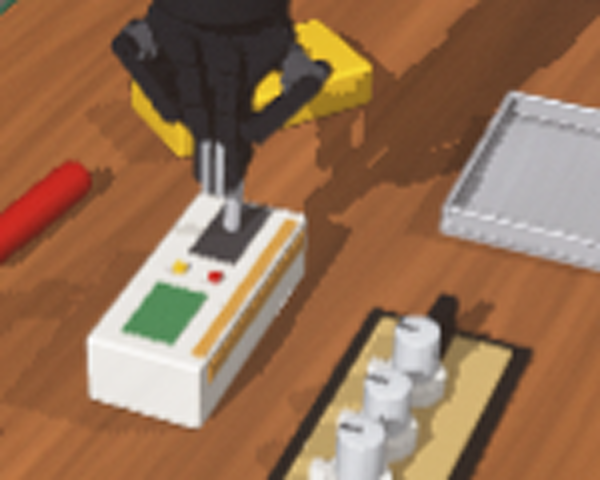

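The shut fingers are at (215,165), pressing the knob; the stem is at (232,205). I'll check the lateral alignment before pushing further.

```bash
python3 - <<'E'
from h import *
f=grab("side")
q=lambda p:crop2px([p],(280,140),4)
print("stem foot",R3(at(f,q((232,228)),.048)),"stem top",R3(at(f,q((234,190)),.080)),"expected pivot px",proj(f,[[.6405,-.103,.048],[.642,-.095,.081]]).tolist(), "pxs",q((232,228)),q((215,185)))
E
```

```text
stem foot [[0.64, -0.104, 0.048]] stem top [[0.636, -0.098, 0.08]] expected pivot px [[337.1131686634736, 196.7920087526234], [334.98791847835656, 186.73965208392883]] pxs [[337.625 196.625]] [[333.375 185.875]]
```

```bash
python3 -m handwheel '[[-3,-1,0,0,0,0,0],[-3,-1,0,0,0,0,0],[-3,0,0,0,0,0,0],[0,0,0,0,0,0,0],[0,0,0,0,0,0,0]]'; python3 - <<'E'
from h import *
s=st(); print(R3(s["force"]),R3(s["ee_pos"]))
f=grab("top"); cv2.imwrite("pics/t12.png",cv2.resize(f["color"][190:240,330:420],None,fx=8,fy=8,interpolation=cv2.INTER_CUBIC))
f=grab("side"); cv2.imwrite("pics/s12.png",cv2.resize(f["color"][150:220,310:370],None,fx=8,fy=8,interpolation=cv2.INTER_CUBIC))
E
```

```text
clock: 32.05
ee_pos: [0.6404, -0.1037, 0.0805]
tcp_rot: [[-0.088, 0.996, -0.0], [0.996, 0.088, 0.001], [0.001, -0.0, -1.0]]
force: [2.1, 5.1, -2.4]
opening: -0.002
grip_force: 2.2
[2.138, 5.088, -2.369] [0.64, -0.104, 0.08]
```

View pics/s12.png

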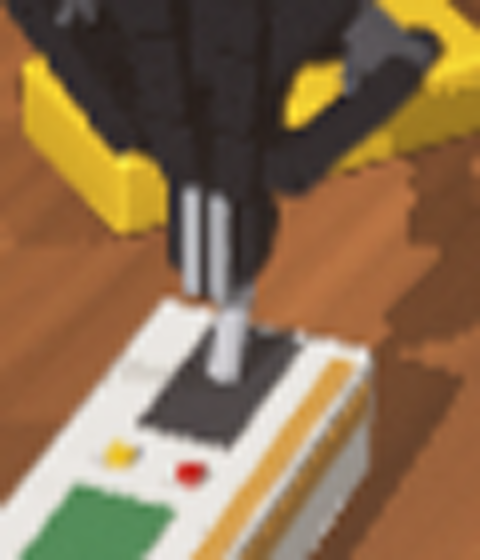

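```bash
python3 -m handwheel '[[-0.5,0,0,0,0,0,0],[0,0,0,0,0,0,0],[0,0,0,0,0,0,0],[0,0,0,0,0,0,0],[0,0,0,0,0,0,0],[0,0,0,0,0,0,0],[0,0,0,0,0,0,0],[0,0,0,0,0,0,0]]'; python3 -m handwheel '[[0,0,0,0,0,0,0],[0,0,0,0,0,0,0],[0,0,0,0,0,0,0],[0,0,0,0,0,0,0],[0,0,0,0,0,0,0],[0,0,0,0,0,0,0]]'; python3 - <<'E'
from h import *
f=grab("top"); relays(f,"top",.009,n=6)
E
```

```text
clock: 32.95
ee_pos: [0.6404, -0.1041, 0.0805]
tcp_rot: [[-0.088, 0.996, -0.001], [0.996, 0.088, 0.0], [0.0, -0.0, -1.0]]
force: [1.4, 4.7, -2.8]
opening: 0.001
grip_force: 2.4
clock: 33.55
ee_pos: [0.6404, -0.1041, 0.0805]
tcp_rot: [[-0.088, 0.996, -0.001], [0.996, 0.088, 0.0], [0.0, -0.001, -1.0]]
force: [1.0, 5.2, -2.3]
opening: 0.002
grip_force: 2.4
red/other [178. 286.]
0.69 [372. 268.] (np.float64(0.5023), np.float64(-0.065), np.float64(0.144), np.float64(0.86))
red/other [221. 321.]
0.62 [336. 273.] (np.float64(0.4921), np.float64(0.027), np.float64(0.15), np.float64(0.896))
0.48 [352. 271.] (np.float64(0.4953), np.float64(-0.0148), np.float64(0.071), np.float64(0.935))
0.4 [361. 236.] (np.float64(0.6527), np.float64(-0.0663), np.float64(-1.845), np.float64(0.093))
```

View pics/t12.png

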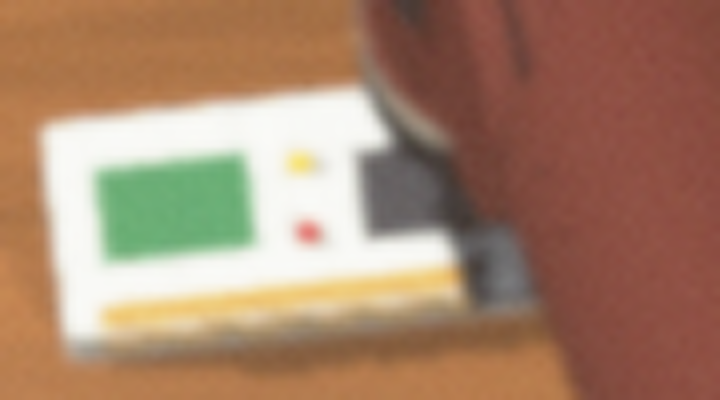

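```bash
python3 -m handwheel '[[-1,0,0,0,0,0,0],[0,0,0,0,0,0,0],[0,0,0,0,0,0,0],[0,0,0,0,0,0,0],[0,0,0,0,0,0,0],[0,0,0,0,0,0,0],[0,0,0,0,0,0,0],[0,0,0,0,0,0,0]]'; python3 -m handwheel '[[0,0,0,0,0,0,0],[0,0,0,0,0,0,0],[0,0,0,0,0,0,0],[5,0,0,0,0,0,0],[8,0,0,0,0,0,0],[15,0,0,0,0,0,0],[20,0,0,0,0,0,0],[5,-5,-40,0,0,0,0]]';  python3 -m handwheel '[[0,-30,-45,0,0,0,50],[0,-40,0,0,0,0,50],[-20,-40,0,0,0,0,50],[-20,-30,0,0,0,0,50],[-10,0,0,0,0,0,50],[0,0,0,0,0,0,50],[0,0,0,0,0,0,50]]'; python3 - <<'E'
from h import *
f=grab("wrist"); r=relays(f,"wrist",.009,n=4)
need([.5024,-.065,.08],.087,1)
f=grab("side"); cv2.imwrite("pics/s13.png",cv2.resize(f["color"][130:430,200:460],None,fx=2,fy=2,interpolation=cv2.INTER_CUBIC))
E
```

```text
clock: 34.45
ee_pos: [0.6404, -0.105, 0.0805]
tcp_rot: [[-0.088, 0.996, -0.001], [0.996, 0.088, 0.0], [0.001, -0.001, -1.0]]
force: [0.7, 5.3, -3.2]
opening: -0.001
grip_force: 2.5
clock: 35.25
ee_pos: [0.6278, -0.0502, 0.1166]
tcp_rot: [[-0.091, 0.996, -0.008], [0.996, 0.091, 0.001], [0.002, -0.008, -1.0]]
force: [0.4, -0.1, 1.3]
opening: -0.003
grip_force: 0.0
clock: 35.95
ee_pos: [0.499, -0.1142, 0.1626]
tcp_rot: [[-0.088, 0.996, 0.001], [0.996, 0.088, 0.0], [0.0, 0.001, -1.0]]
force: [0.3, 0.7, -0.1]
opening: 0.584
grip_force: 0.0
0.78 [331.  98.] (np.float64(0.4973), np.float64(-0.0171), np.float64(0.088), np.float64(0.961))
0.57 [331. 163.] (np.float64(0.5024), np.float64(-0.0658), np.float64(0.126), np.float64(0.949))
0.56 [331.  35.] (np.float64(0.4929), np.float64(0.0243), np.float64(0.192), np.float64(0.911))
pos [0.499, -0.113, 0.162] yaw 0.09 to [0.502, -0.065, 0.08] rows 1
[47.9, 7.6, 82.5, 0.001, -0.001, 0.003]
```

View pics/s13.png

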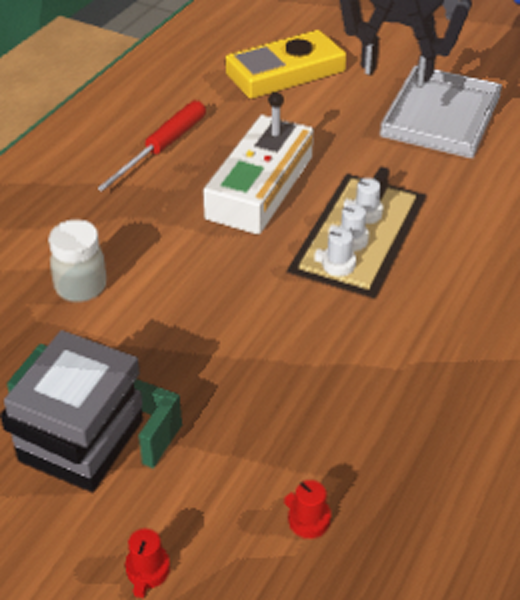

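Lever is upright again at (276,100), and the relays, stack and bystanders are in place. Now the relays go to the tray.

```bash
python3 -m handwheel '[[24,4,40,0,0,0,50],[24,3.5,42,0,0,0,50],[0,0,40,0,0,0,50],[0,0,13,0,0,0,50],[0,0,0,0,0,0,50]]'; python3 - <<'E'
from h import *
need([.5024,-.065,.0262],.087,1)
E
```

```text
clock: 36.6
ee_pos: [0.5006, -0.0657, 0.026]
tcp_rot: [[-0.089, 0.996, -0.003], [0.996, 0.089, 0.002], [0.002, -0.003, -1.0]]
force: [0.0, -1.5, -0.4]
opening: 0.588
grip_force: 0.0
pos [0.501, -0.066, 0.026] yaw 0.089 to [0.502, -0.065, 0.026] rows 1
[0.6, 1.8, -0.2, -0.003, -0.002, 0.002]
```

```bash
python3 -m handwheel '[[0,1.5,-0.5,0,0,0,50],[0,0,0,0,0,0,0],[0,0,0,0,0,0,0],[0,0,0,0,0,0,0],[0,0,0,0,0,0,0],[0,0,-15,0,0,0,0],[0,0,-30,0,0,0,0],[0,0,-20,0,0,0,0]]'; python3 - <<'E'
from h import *
need([.507,-.343,.08],.1,7)
E
```

```text
clock: 37.4
ee_pos: [0.5037, -0.0664, 0.0957]
tcp_rot: [[-0.088, 0.996, 0.002], [0.996, 0.088, -0.0], [-0.001, 0.002, -1.0]]
force: [0.3, 0.8, -1.3]
opening: 0.279
grip_force: 58.9
pos [0.504, -0.066, 0.096] yaw 0.088 to [0.507, -0.343, 0.08] rows 7
[-39.4, -3.0, 2.3, 0.0, 0.0, -0.002]
[-39.4, -3.1, 2.3, 0.0, 0.0, -0.002]
[-39.4, -3.1, 2.2, 0.0, 0.0, -0.002]
[-39.4, -3.2, 2.2, 0.0, 0.0, -0.002]
[-39.4, -3.3, 2.2, 0.0, 0.0, -0.002]
[-39.4, -3.3, 2.2, 0.0, 0.0, -0.002]
[-39.4, -3.4, 2.2, 0.0, 0.0, -0.002]
```

```bash
python3 -m handwheel '[[-30,-3,1,0,0,0,0],[-42,-3,1,0,0,0,0],[-42,-3,1,0,0,0,0],[-42,-3,1,0,0,0,0],[-42,-3,2,0,0,0,0],[-42,-4,2,0,0,0,0],[-36,-4,2,0,0,0,0],[0,0,0,0,0,0,0]]'; python3 -m handwheel '[[0,0,0,0,0,0,0],[0,0,0,0,0,0,0]]';  python3 - <<'E'
from h import *
f=grab("wrist"); cv2.imwrite("pics/w14.png",f["color"])
need([.507,-.343,.021],.09,1)
E
```

```text
clock: 38.2
ee_pos: [0.5025, -0.3504, 0.0836]
tcp_rot: [[-0.08, 0.997, 0.0], [0.997, 0.08, -0.002], [-0.002, 0.0, -1.0]]
force: [-0.5, -0.3, -0.7]
opening: 0.282
grip_force: 59.0
clock: 38.4
ee_pos: [0.5048, -0.3424, 0.0839]
tcp_rot: [[-0.089, 0.996, 0.001], [0.996, 0.089, 0.0], [0.0, 0.001, -1.0]]
force: [1.0, 0.4, -0.7]
opening: 0.281
grip_force: 59.0
pos [0.505, -0.342, 0.084] yaw 0.09 to [0.507, -0.343, 0.021] rows 1
[-1.0, 2.0, 62.8, 0.001, 0.0, -0.0]
```

View pics/w14.png

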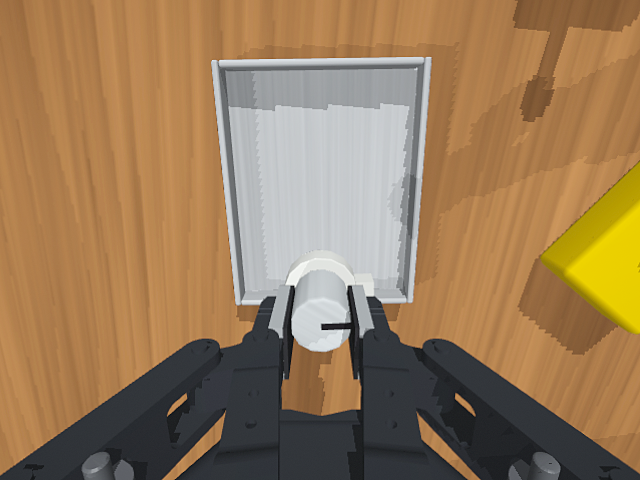

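The tray rim corners are at (213,60), (431,58), (411,301) and (237,304), with the held relay at (322,300).

```bash
python3 - <<'E'
from h import *
f=grab("wrist"); P=at(f,[(213,60),(431,58),(411,301),(237,304)],.02); print(R3(P),R3(P.mean(0)))
need([.507,-.343,.021],.09,1)
E
```

```text
[[0.438, -0.236, 0.02], [0.554, -0.225, 0.02], [0.569, -0.37, 0.02], [0.453, -0.383, 0.02]] [0.503, -0.304, 0.02]
pos [0.505, -0.342, 0.084] yaw 0.09 to [0.507, -0.343, 0.021] rows 1
[-1.1, 2.0, 62.6, 0.001, 0.0, -0.0]
```

```bash
python3 -m handwheel '[[-2,2,20,0,0,0,0],[0,0,20,0,0,0,0],[0,0,15,0,0,0,0],[0,0,7.5,0,0,0,0],[0,0,0,0,0,0,0],[0,0,0,0,0,0,40],[0,0,0,0,0,0,40],[0,0,0,0,0,0,50]]'; python3 -m handwheel '[[0,0,-10,0,0,0,50],[0,0,-40,0,0,0,50],[0,0,-50,0,0,0,50],[0,0,-20,0,0,0,50],[0,0,0,0,0,0,50],[0,0,0,0,0,0,50]]'; python3 - <<'E'
from h import *
f=grab("wrist"); r=relays(f,"wrist",.004,n=3)
need([.4975,-.017,.08],.087,7)
E
```

```text
clock: 39.3
ee_pos: [0.5064, -0.3449, 0.0197]
tcp_rot: [[-0.088, 0.996, -0.0], [0.996, 0.088, 0.001], [0.001, -0.0, -1.0]]
force: [-0.5, -0.7, -0.8]
opening: 0.583
grip_force: 0.0
clock: 39.9
ee_pos: [0.5065, -0.3453, 0.1406]
tcp_rot: [[-0.088, 0.996, 0.0], [0.996, 0.088, -0.001], [-0.001, 0.0, -1.0]]
force: [-0.0, 0.5, -0.5]
opening: 0.586
grip_force: 0.0
0.84 [322. 224.] (np.float64(0.5065), np.float64(-0.3424), np.float64(0.123), np.float64(0.939))
pos [0.506, -0.345, 0.139] yaw 0.088 to [0.498, -0.017, 0.08] rows 7
[46.8, 2.9, 8.5, -0.0, -0.0, 0.0]
[46.8, 2.9, 8.5, -0.0, -0.0, 0.0]
[46.8, 2.9, 8.5, -0.0, -0.0, 0.0]
[46.8, 2.9, 8.5, -0.0, -0.0, 0.0]
[46.8, 2.9, 8.5, -0.0, -0.0, 0.0]
[46.8, 2.9, 8.5, -0.0, -0.0, 0.0]
[46.8, 2.9, 8.5, -0.0, -0.0, 0.0]
```

```bash
python3 -m handwheel '[[38,3,3,0,0,0,50],[48,3,5,0,0,0,50],[48,3,5,0,0,0,50],[48,3,5,0,0,0,50],[48,3,5,0,0,0,50],[48,3,5,0,0,0,50],[46,3,5,0,0,0,50],[0,0,0,0,0,0,50]]'; python3 -m handwheel '[[0,0,0,0,0,0,50],[0,0,0,0,0,0,50]]'; python3 - <<'E'
from h import *
f=grab("wrist"); r=relays(f,"wrist",.009,n=3)
need([.4975,-.017,.0262],.087,1)
E
```

```text
clock: 40.8
ee_pos: [0.4975, -0.0136, 0.1064]
tcp_rot: [[-0.097, 0.995, -0.002], [0.995, 0.097, 0.002], [0.003, -0.001, -1.0]]
force: [0.9, 0.1, 0.2]
opening: 0.583
grip_force: 0.0
clock: 41.0
ee_pos: [0.4987, -0.0218, 0.1067]
tcp_rot: [[-0.087, 0.996, -0.001], [0.996, 0.087, 0.0], [0.0, -0.001, -1.0]]
force: [-0.4, -0.3, -0.5]
opening: 0.586
grip_force: 0.0
0.87 [321. 236.] (np.float64(0.4973), np.float64(-0.016), np.float64(0.05), np.float64(0.945))
0.86 [320. 172.] (np.float64(0.4932), np.float64(0.0263), np.float64(0.099), np.float64(0.948))
pos [0.499, -0.022, 0.107] yaw 0.086 to [0.498, -0.017, 0.026] rows 1
[5.3, -0.9, 80.8, -0.001, -0.0, -0.001]
```

```bash
python3 -m handwheel '[[4,-1,35,0,0,0,50],[0,0,35,0,0,0,50],[0,0,10.5,0,0,0,50],[0,0,0,0,0,0,0],[0,0,0,0,0,0,0],[0,0,0,0,0,0,0],[0,0,0,0,0,0,0]]'; python3 -m handwheel '[[0,0,-10,0,0,0,0],[0,0,-30,0,0,0,0],[0,0,-30,0,0,0,0],[0,0,0,0,0,0,0],[0,0,0,0,0,0,0]]'; python3 - <<'E'
from h import *
need([.503,-.302,.085],.09,7)
E
```

```text
clock: 41.8
ee_pos: [0.4985, -0.017, 0.028]
tcp_rot: [[-0.087, 0.996, 0.002], [0.996, 0.087, -0.001], [-0.001, 0.002, -1.0]]
force: [0.2, -0.1, -0.9]
opening: 0.279
grip_force: 58.8
clock: 42.3
ee_pos: [0.4982, -0.0171, 0.0979]
tcp_rot: [[-0.087, 0.996, 0.002], [0.996, 0.087, -0.001], [-0.001, 0.002, -1.0]]
force: [-0.3, 0.3, -1.9]
opening: 0.283
grip_force: 59.0
pos [0.498, -0.017, 0.098] yaw 0.088 to [0.503, -0.302, 0.085] rows 7
[-40.6, -2.9, 1.9, 0.0, 0.0, -0.0]
[-40.6, -2.9, 1.9, 0.0, 0.0, -0.0]
[-40.6, -2.9, 1.9, 0.0, 0.0, -0.0]
[-40.6, -2.9, 1.9, 0.0, 0.0, -0.0]
[-40.6, -2.9, 1.9, 0.0, 0.0, -0.0]
[-40.6, -2.9, 1.9, 0.0, 0.0, -0.0]
[-40.6, -3.0, 1.9, 0.0, 0.0, -0.0]
```

```bash
python3 -m handwheel '[[-32,-3,1,0,0,0,0],[-42,-3,1,0,0,0,0],[-42,-3,1,0,0,0,0],[-42,-3,1,0,0,0,0],[-42,-3,2,0,0,0,0],[-42,-3,2,0,0,0,0],[-42,-2,2,0,0,0,0],[0,0,0,0,0,0,0]]'; python3 -m handwheel '[[0,0,0,0,0,0,0],[0,0,0,0,0,0,0]]';  python3 - <<'E'
from h import *
need([.503,-.301,.023],.09,1)
E
```

```text
clock: 43.1
ee_pos: [0.5004, -0.3082, 0.0849]
tcp_rot: [[-0.08, 0.997, -0.002], [0.997, 0.08, -0.001], [-0.0, -0.002, -1.0]]
force: [-0.3, -0.3, -1.1]
opening: 0.282
grip_force: 59.0
clock: 43.3
ee_pos: [0.5025, -0.2999, 0.0862]
tcp_rot: [[-0.089, 0.996, -0.001], [0.996, 0.089, 0.001], [0.001, -0.001, -1.0]]
force: [0.7, 0.0, -1.3]
opening: 0.279
grip_force: 59.0
pos [0.503, -0.3, 0.086] yaw 0.089 to [0.503, -0.301, 0.023] rows 1
[-1.2, 0.4, 63.2, -0.001, -0.001, -0.001]
```

```bash
python3 -m handwheel '[[-1,0,20,0,0,0,0],[0,0,20,0,0,0,0],[0,0,15,0,0,0,0],[0,0,8,0,0,0,0],[0,0,0,0,0,0,0],[0,0,0,0,0,0,40],[0,0,0,0,0,0,40],[0,0,0,0,0,0,50]]'; python3 -m handwheel '[[0,0,-10,0,0,0,50],[0,0,-40,0,0,0,50],[0,0,-45,0,0,0,50],[48,2,0,0,0,0,50],[48,2,0,0,0,0,50],[48,2,0,0,0,0,50],[48,2,0,0,0,0,50],[48,2,0,0,0,0,50]]'; python3 -m handwheel '[[46,2,0,0,0,0,50],[46,2,5,0,0,0,50],[0,0,0,0,0,0,50],[0,0,0,0,0,0,50],[0,0,0,0,0,0,50]]'; python3 - <<'E'
from h import *
f=grab("wrist"); r=relays(f,"wrist",.009,n=3)
need([.4932,.0263,.028],.088,1)
E
```

```text
clock: 44.1
ee_pos: [0.503, -0.3025, 0.0242]
tcp_rot: [[-0.088, 0.996, 0.0], [0.996, 0.088, -0.0], [-0.0, 0.0, -1.0]]
force: [0.0, -0.3, -0.2]
opening: 0.582
grip_force: 0.0
clock: 44.9
ee_pos: [0.4915, -0.0607, 0.1198]
tcp_rot: [[-0.088, 0.996, 0.001], [0.996, 0.088, -0.001], [-0.001, 0.001, -1.0]]
force: [1.8, 0.4, 0.6]
opening: 0.583
grip_force: 0.0
clock: 45.4
ee_pos: [0.4878, 0.0284, 0.1142]
tcp_rot: [[-0.087, 0.996, 0.0], [0.996, 0.087, -0.001], [-0.001, 0.0, -1.0]]
force: [0.6, -0.8, 0.6]
opening: 0.583
grip_force: 0.0
0.88 [329. 244.] (np.float64(0.493), np.float64(0.0266), np.float64(0.127), np.float64(0.945))
pos [0.488, 0.028, 0.114] yaw 0.086 to [0.493, 0.026, 0.028] rows 1
[-2.2, 5.3, 86.0, 0.0, 0.0, -0.002]
```

```bash
python3 -m handwheel '[[-2,5.5,35,0,0,0,50],[0,0,35,0,0,0,50],[0,0,16.5,0,0,0,50],[0,0,0,0,0,0,0],[0,0,0,0,0,0,0],[0,0,0,0,0,0,0],[0,0,0,0,0,0,0]]'; python3 -m handwheel '[[0,0,-10,0,0,0,0],[0,0,-30,0,0,0,0],[0,0,-30,0,0,0,0],[0,0,0,0,0,0,0],[0,0,0,0,0,0,0]]'; python3 - <<'E'
from h import *
need([.499,-.260,.09],.09,7)
E
```

```text
clock: 46.2
ee_pos: [0.4941, 0.0279, 0.0286]
tcp_rot: [[-0.088, 0.996, 0.002], [0.996, 0.088, -0.0], [-0.001, 0.002, -1.0]]
force: [-0.4, 0.0, -0.7]
opening: 0.279
grip_force: 58.8
clock: 46.7
ee_pos: [0.4938, 0.0278, 0.0985]
tcp_rot: [[-0.087, 0.996, 0.002], [0.996, 0.087, -0.001], [-0.001, 0.002, -1.0]]
force: [-0.8, 0.3, -1.2]
opening: 0.287
grip_force: 59.0
pos [0.494, 0.028, 0.098] yaw 0.088 to [0.499, -0.26, 0.09] rows 7
[-41.0, -2.9, 1.3, 0.0, 0.0, -0.0]
[-41.0, -2.9, 1.2, 0.0, 0.0, -0.0]
[-41.0, -2.9, 1.2, 0.0, 0.0, -0.0]
[-41.0, -2.9, 1.2, 0.0, 0.0, -0.0]
[-41.0, -2.9, 1.2, 0.0, 0.0, -0.0]
[-41.0, -2.9, 1.2, 0.0, 0.0, -0.0]
[-41.0, -2.9, 1.2, 0.0, 0.0, -0.0]
```

```bash
python3 -m handwheel '[[-33,-3,1,0,0,0,0],[-42,-3,1,0,0,0,0],[-42,-3,1,0,0,0,0],[-42,-3,1,0,0,0,0],[-42,-3,1,0,0,0,0],[-43,-3,1,0,0,0,0],[-43,-3,1,0,0,0,0],[0,0,0,0,0,0,0]]'; python3 -m handwheel '[[0,0,0,0,0,0,0],[0,0,0,0,0,0,0]]';  python3 - <<'E'
from h import *
need([.499,-.260,.0237],.09,1)
E
```

```text
clock: 47.5
ee_pos: [0.4954, -0.2666, 0.0887]
tcp_rot: [[-0.079, 0.997, -0.002], [0.997, 0.079, -0.001], [-0.001, -0.002, -1.0]]
force: [-0.3, -0.1, -1.2]
opening: 0.28
grip_force: 59.0
clock: 47.7
ee_pos: [0.4973, -0.2583, 0.0898]
tcp_rot: [[-0.089, 0.996, -0.001], [0.996, 0.089, 0.001], [0.001, -0.001, -1.0]]
force: [-0.4, 1.0, -0.1]
opening: 0.28
grip_force: 59.0
pos [0.497, -0.258, 0.09] yaw 0.089 to [0.499, -0.26, 0.024] rows 1
[-2.0, 1.6, 66.1, -0.001, -0.001, -0.001]
```

```bash
python3 -m handwheel '[[-1,1.5,20,0,0,0,0],[0,0,20,0,0,0,0],[0,0,18,0,0,0,0],[0,0,8,0,0,0,0],[0,0,0,0,0,0,0],[0,0,0,0,0,0,40],[0,0,0,0,0,0,40],[0,0,0,0,0,0,50]]'; python3 -m handwheel '[[0,0,-10,0,0,0,50],[0,0,-40,0,0,0,50],[0,0,-50,0,0,0,50],[-45,0,-30,0,0,0,50],[0,0,0,0,0,0,50],[0,0,0,0,0,0,50]]'; python3 - <<'E'
from h import *
f=grab("wrist"); r=relays(f,"wrist",.004,n=4)
a=.1;ux=np.array([np.cos(a),np.sin(a)]);uy=np.array([-ux[1],ux[0]])
for q in r: d=np.array(q[:2],float)-[.503,-.303]; print("tray frame",R3([d@ux,d@uy]))
f=grab("side"); 
for t in("carrier","test_lever","unit1","relay1"):
  print(t,[(round(float(m["p"]),2),list(map(int,m["extent"]))) for m in ctrl.masks_of(t,"side")][:5])
w=grab("wrist"); print(R3(at(w,[(330,60)],0)))
E
```

```text
clock: 48.5
ee_pos: [0.4993, -0.2606, 0.0246]
tcp_rot: [[-0.088, 0.996, 0.0], [0.996, 0.088, -0.0], [-0.0, 0.0, -1.0]]
force: [-0.3, -0.2, -0.1]
opening: 0.583
grip_force: 0.0
clock: 49.1
ee_pos: [0.5029, -0.3033, 0.1534]
tcp_rot: [[-0.086, 0.996, 0.002], [0.996, 0.086, -0.001], [-0.001, 0.001, -1.0]]
force: [-0.5, -0.5, 0.3]
opening: 0.588
grip_force: 0.0
0.9 [322. 267.] (np.float64(0.5065), np.float64(-0.3432), np.float64(0.145), np.float64(0.938))
0.78 [322. 171.] (np.float64(0.4995), np.float64(-0.2612), np.float64(0.111), np.float64(0.935))
0.76 [322. 219.] (np.float64(0.5031), np.float64(-0.3), np.float64(-0.003), np.float64(0.906))
tray frame [-0.001, -0.04]
tray frame [0.001, 0.042]
tray frame [0.0, 0.003]
carrier [(0.85, [347, 215, 59, 60])]
test_lever [(0.44, [334, 177, 6, 21])]
unit1 [(0.9, [212, 335, 57, 40]), (0.7, [201, 295, 70, 57]), (0.68, [203, 321, 66, 48]), (0.61, [201, 321, 65, 36])]
relay1 [(0.73, [343, 373, 20, 27]), (0.68, [415, 168, 13, 22]), (0.67, [407, 180, 20, 18]), (0.61, [422, 163, 10, 19]), (0.58, [264, 393, 22, 37])]
[[0.499, -0.176, 0.0]]
```

```bash
python3 - <<'E'
from h import *
f=grab("side"); m=ctrl.masks_of("carrier","side")[0]["mask"]
a=.087;ux=np.array([np.cos(a),np.sin(a)]);uy=np.array([-ux[1],ux[0]]); o=np.array([.4995,-.040])
hull=proj(f,[[*(o+i*uy+j*ux),.009] for i,j in((.0825,.04),(.0825,-.04),(-.0825,-.04),(-.0825,.04))])
print("expected board px",np.round(hull).tolist())
b=f["color"].astype(int); tan=(b[...,2]>150)&(b[...,1]>130)&(b[...,0]<b[...,2]-25)&(b[...,1]>b[...,2]-50); tan&=cv2.dilate(m.astype(np.uint8),np.ones((5,5)))>0
r=cv2.minAreaRect(np.argwhere(tan)[:,::-1].astype(np.float32)); c=cv2.approxPolyDP(cv2.convexHull(np.argwhere(tan)[:,::-1].astype(np.int32)),5,True).reshape(-1,2); print("seen",c.tolist(),"world",R3(at(f,c,.009)))
E
```

```text
expected board px [[349.0, 262.0], [384.0, 272.0], [408.0, 227.0], [375.0, 218.0]]
seen [[407, 228], [384, 273], [350, 264], [375, 220]] world [[0.466, -0.12, 0.009], [0.451, 0.041, 0.009], [0.526, 0.051, 0.009], [0.544, -0.112, 0.009]]
```

The board's seen corners match the expected ones to 1–2 px, the relays stand in the tray, and the robot is clear. I'm handing in.

```bash
python3 -c "
from plant import ctrl; print(ctrl.job_done())"
```

```text
the job is handed in; nothing more can be done
None
```

The job is handed in, with no verdict returned: the carrier is centred on the bed, the test lever was held over and is upright again, all three relays stand in the tray, and the stack still stands behind the bridge.

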